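Load cemented heels onto the flash-off indexing table

TASK

First swing the quarter-turn damper handle on the extraction duct fully open and leave it open, then take the finished heel off the loading position of the indexing table (the nest facing the robot) and stand it upright in the white tray. Then, one heel at a time and in any order, stand every heel from the grey mat upright in the empty nest at the loading position, down inside its low fence, and after each one turn the table anticlockwise (seen from above) by exactly one click, so that at the end the heels stand in consecutive nests with the loading nest empty again. Leave everything else on the bench standing where it is.

Things in the scene. Friction and masses are not known exactly. Their poses are not given: they have to be found in the camera images.
- station: Fixed green base of the indexing table. Origin on the bench under the vertical axis; own x points away from the loading position, which lies at its -x, the robot's side. On it turns a plain aluminium disc, radius 155 mm, top 70 mm above the bench, with six nests every 60 degrees, six upright pegs between them, and a hub 60 mm across and 32 mm tall in the middle.
- turntable (a joint): Disc angle, rad, anticlockwise from above positive; starts at a click near 0. Spring clicks every pi/3, each with a nest at the loading position. A click holds with about 0.5 N m (3.5 N at a peg); up to half way the spring pulls back, past half way it pulls the disc on to the next click by itself, slowly (damping 0.3 N m s/rad). No end stops within a full turn.
- peg (a point): Top of one of the six equal round steel pegs on the disc (turns with it), by which it is pushed or pinched: 16 mm across, 60 mm tall, top 130 mm above the bench, 140 mm from the axis, midway between two nests. At disc angle 0 this one is at 150 degrees in the station's frame (from its x, anticlockwise); the others every 60 degrees.
- place0 (a point): Loading position: fixed point (does not turn), floor centre of the nest now facing the robot, 70 mm above the bench, 105 mm from the axis, towards the station's -x. Every nest is 58 mm (radial) by 50 mm (tangential) inside a fence 8 mm high and 4 mm thick; a heel stands in it lengthwise along the radius, either way round, with 3 mm play.
- place1 (a point): Fixed point: where the loading nest's centre comes after one click anticlockwise, floor height; 240 degrees in the station's frame.
- place2 (a point): Fixed point: the same after two clicks; 300 degrees in the station's frame.
- place3 (a point): Fixed point: the same after three clicks; 0 degrees in the station's frame.
- place4 (a point): Fixed point: the same after four clicks; 60 degrees in the station's frame.
- duct: Fixed sheet-steel extraction duct lying along its own y, on the right of the bench, 110 mm wide (x), 75 mm high. Origin on the bench under the damper's vertical axis.
- damper (a joint): Damper handle, rad: 0 closed (arm along the duct's own -x, towards the robot), pi/2 open (arm along the duct's own +y, in line with the duct, towards the indexing table): opens clockwise seen from above. Stops at both ends; stays where left, friction about 0.1 N m. Starts closed or nearly so.
- damper_knob (a point): Top centre of the upright black round knob at the end of the handle: 18 mm across, knob from about 97 to 140 mm above the bench, 75 mm from the damper's axis. The flat arm below it, 16 mm wide, is at 87 to 97 mm.
- mat: Thin grey felt mat (flush with the bench), 210 mm by 240 mm, on which the heels to load stand; it lies on the left or the right of the bench. Origin at its centre.
- tray: Fixed white open tray, 180 mm (own x) by 160 mm (own y), walls 35 mm high and 5 mm thick, floor 5 mm thick; on the side where the mat is not. Origin under its centre, on the bench.
- finished: The finished heel, standing at the start in the nest at the loading position. D-shaped brown block heel on a thin black rubber lift, all alike: 52 mm long (own x), 44 mm wide (own y), 50 mm high, about 0.12 kg. Flat sides 44 mm apart from x = -26 to +4 mm, flat face at x = -26, round back (radius 22 mm) to x = +26. Origin: centre of its underside.
- heel1: Heel to load, standing on the mat; may be absent. D-shaped brown block heel on a thin black rubber lift, all alike: 52 mm long (own x), 44 mm wide (own y), 50 mm high, about 0.12 kg. Flat sides 44 mm apart from x = -26 to +4 mm, flat face at x = -26, round back (radius 22 mm) to x = +26. Origin: centre of its underside.
- heel2: Heel to load, standing on the mat; may be absent. D-shaped brown block heel on a thin black rubber lift, all alike: 52 mm long (own x), 44 mm wide (own y), 50 mm high, about 0.12 kg. Flat sides 44 mm apart from x = -26 to +4 mm, flat face at x = -26, round back (radius 22 mm) to x = +26. Origin: centre of its underside.
- heel3: Heel to load, standing on the mat; may be absent. D-shaped brown block heel on a thin black rubber lift, all alike: 52 mm long (own x), 44 mm wide (own y), 50 mm high, about 0.12 kg. Flat sides 44 mm apart from x = -26 to +4 mm, flat face at x = -26, round back (radius 22 mm) to x = +26. Origin: centre of its underside.
- heel4: Heel to load, standing on the mat; may be absent. D-shaped brown block heel on a thin black rubber lift, all alike: 52 mm long (own x), 44 mm wide (own y), 50 mm high, about 0.12 kg. Flat sides 44 mm apart from x = -26 to +4 mm, flat face at x = -26, round back (radius 22 mm) to x = +26. Origin: centre of its underside.
- tin: Bystander, leave alone: small bare steel tin standing by the heels, just off the near edge of the mat, 34 mm across, 55 mm high; origin under its centre.
- last: Bystander, leave alone: green plastic shoe last lying at the left of the bench, 215 mm long, about 100 mm high at the ankle; origin under its middle.
- pot: Bystander, leave alone: capped amber glass cement jar, 72 mm across, 90 mm high; origin under its centre.
- hammer: Bystander, leave alone: hammer lying on the right of the bench; origin under it.

How it is judged:
On the way, in this order (a step that is already met when the one before it is completed fails the run):
1. the damper handle is fully open (value of joint damper above 1.42 rad), for 0.2 s.
2. the finished heel stands in the white tray (x of finished in the frame of tray between -0.075 and 0.075 m and y of finished in the frame of tray between -0.065 and 0.065 m and z of finished in the frame of tray between -0.002 and 0.012 m and angle between finished's own z axis and vertical below 0.12 rad and linear speed of finished below 0.02 m/s), for 0.2 s.
3. a first heel stands in the nest at the loading position, the table not yet turned (((horizontal distance between heel1 and place0 below 0.014 m and z of heel1 in the frame of place0 between -0.005 and 0.005 m and angle between heel1's own z axis and vertical below 0.1 rad) or (horizontal distance between heel2 and place0 below 0.014 m and z of heel2 in the frame of place0 between -0.005 and 0.005 m and angle between heel2's own z axis and vertical below 0.1 rad) or (horizontal distance between heel3 and place0 below 0.014 m and z of heel3 in the frame of place0 between -0.005 and 0.005 m and angle between heel3's own z axis and vertical below 0.1 rad) or (horizontal distance between heel4 and place0 below 0.014 m and z of heel4 in the frame of place0 between -0.005 and 0.005 m and angle between heel4's own z axis and vertical below 0.1 rad)) and value of joint turntable between -0.12 and 0.12 rad), for 0.2 s.
4. the table has been turned one click and carries that heel (((horizontal distance between heel1 and place1 below 0.014 m and z of heel1 in the frame of place1 between -0.005 and 0.005 m and angle between heel1's own z axis and vertical below 0.1 rad) or (horizontal distance between heel2 and place1 below 0.014 m and z of heel2 in the frame of place1 between -0.005 and 0.005 m and angle between heel2's own z axis and vertical below 0.1 rad) or (horizontal distance between heel3 and place1 below 0.014 m and z of heel3 in the frame of place1 between -0.005 and 0.005 m and angle between heel3's own z axis and vertical below 0.1 rad) or (horizontal distance between heel4 and place1 below 0.014 m and z of heel4 in the frame of place1 between -0.005 and 0.005 m and angle between heel4's own z axis and vertical below 0.1 rad)) and value of joint turntable between 0.9272 and 1.1672 rad), for 0.2 s.
5. a second heel stands in the nest at the loading position, the table at the first click (all of step 4 and ((horizontal distance between heel1 and place0 below 0.014 m and z of heel1 in the frame of place0 between -0.005 and 0.005 m and angle between heel1's own z axis and vertical below 0.1 rad) or (horizontal distance between heel2 and place0 below 0.014 m and z of heel2 in the frame of place0 between -0.005 and 0.005 m and angle between heel2's own z axis and vertical below 0.1 rad) or (horizontal distance between heel3 and place0 below 0.014 m and z of heel3 in the frame of place0 between -0.005 and 0.005 m and angle between heel3's own z axis and vertical below 0.1 rad) or (horizontal distance between heel4 and place0 below 0.014 m and z of heel4 in the frame of place0 between -0.005 and 0.005 m and angle between heel4's own z axis and vertical below 0.1 rad))), for 0.2 s.
6. the table has been turned to the second click and carries both heels (((horizontal distance between heel1 and place1 below 0.014 m and z of heel1 in the frame of place1 between -0.005 and 0.005 m and angle between heel1's own z axis and vertical below 0.1 rad) or (horizontal distance between heel2 and place1 below 0.014 m and z of heel2 in the frame of place1 between -0.005 and 0.005 m and angle between heel2's own z axis and vertical below 0.1 rad) or (horizontal distance between heel3 and place1 below 0.014 m and z of heel3 in the frame of place1 between -0.005 and 0.005 m and angle between heel3's own z axis and vertical below 0.1 rad) or (horizontal distance between heel4 and place1 below 0.014 m and z of heel4 in the frame of place1 between -0.005 and 0.005 m and angle between heel4's own z axis and vertical below 0.1 rad)) and ((horizontal distance between heel1 and place2 below 0.014 m and z of heel1 in the frame of place2 between -0.005 and 0.005 m and angle between heel1's own z axis and vertical below 0.1 rad) or (horizontal distance between heel2 and place2 below 0.014 m and z of heel2 in the frame of place2 between -0.005 and 0.005 m and angle between heel2's own z axis and vertical below 0.1 rad) or (horizontal distance between heel3 and place2 below 0.014 m and z of heel3 in the frame of place2 between -0.005 and 0.005 m and angle between heel3's own z axis and vertical below 0.1 rad) or (horizontal distance between heel4 and place2 below 0.014 m and z of heel4 in the frame of place2 between -0.005 and 0.005 m and angle between heel4's own z axis and vertical below 0.1 rad)) and value of joint turntable between 1.9744 and 2.2144 rad), for 0.2 s.
7. a third heel stands in the nest at the loading position, the table at the second click (all of step 6 and ((horizontal distance between heel1 and place0 below 0.014 m and z of heel1 in the frame of place0 between -0.005 and 0.005 m and angle between heel1's own z axis and vertical below 0.1 rad) or (horizontal distance between heel2 and place0 below 0.014 m and z of heel2 in the frame of place0 between -0.005 and 0.005 m and angle between heel2's own z axis and vertical below 0.1 rad) or (horizontal distance between heel3 and place0 below 0.014 m and z of heel3 in the frame of place0 between -0.005 and 0.005 m and angle between heel3's own z axis and vertical below 0.1 rad) or (horizontal distance between heel4 and place0 below 0.014 m and z of heel4 in the frame of place0 between -0.005 and 0.005 m and angle between heel4's own z axis and vertical below 0.1 rad))), for 0.2 s.
8. the table has been turned to the third click and carries three heels (((horizontal distance between heel1 and place1 below 0.014 m and z of heel1 in the frame of place1 between -0.005 and 0.005 m and angle between heel1's own z axis and vertical below 0.1 rad) or (horizontal distance between heel2 and place1 below 0.014 m and z of heel2 in the frame of place1 between -0.005 and 0.005 m and angle between heel2's own z axis and vertical below 0.1 rad) or (horizontal distance between heel3 and place1 below 0.014 m and z of heel3 in the frame of place1 between -0.005 and 0.005 m and angle between heel3's own z axis and vertical below 0.1 rad) or (horizontal distance between heel4 and place1 below 0.014 m and z of heel4 in the frame of place1 between -0.005 and 0.005 m and angle between heel4's own z axis and vertical below 0.1 rad)) and ((horizontal distance between heel1 and place2 below 0.014 m and z of heel1 in the frame of place2 between -0.005 and 0.005 m and angle between heel1's own z axis and vertical below 0.1 rad) or (horizontal distance between heel2 and place2 below 0.014 m and z of heel2 in the frame of place2 between -0.005 and 0.005 m and angle between heel2's own z axis and vertical below 0.1 rad) or (horizontal distance between heel3 and place2 below 0.014 m and z of heel3 in the frame of place2 between -0.005 and 0.005 m and angle between heel3's own z axis and vertical below 0.1 rad) or (horizontal distance between heel4 and place2 below 0.014 m and z of heel4 in the frame of place2 between -0.005 and 0.005 m and angle between heel4's own z axis and vertical below 0.1 rad)) and ((horizontal distance between heel1 and place3 below 0.014 m and z of heel1 in the frame of place3 between -0.005 and 0.005 m and angle between heel1's own z axis and vertical below 0.1 rad) or (horizontal distance between heel2 and place3 below 0.014 m and z of heel2 in the frame of place3 between -0.005 and 0.005 m and angle between heel2's own z axis and vertical below 0.1 rad) or (horizontal distance between heel3 and place3 below 0.014 m and z of heel3 in the frame of place3 between -0.005 and 0.005 m and angle between heel3's own z axis and vertical below 0.1 rad) or (horizontal distance between heel4 and place3 below 0.014 m and z of heel4 in the frame of place3 between -0.005 and 0.005 m and angle between heel4's own z axis and vertical below 0.1 rad)) and value of joint turntable between 3.0216 and 3.2616 rad), for 0.2 s.
At the end, for the whole second after the job is handed in: Damper over 1.42 rad; finished heel upright and still on the tray floor; all mat heels upright in nests (14 mm sideways, 5 mm in height) one, two, three and, if four, four clicks anticlockwise of the loading position; table at rest within 0.12 rad of a click (all of step 2 and value of joint damper above 1.42 rad and ((horizontal distance between heel1 and place1 below 0.014 m and z of heel1 in the frame of place1 between -0.005 and 0.005 m and angle between heel1's own z axis and vertical below 0.1 rad) or (horizontal distance between heel2 and place1 below 0.014 m and z of heel2 in the frame of place1 between -0.005 and 0.005 m and angle between heel2's own z axis and vertical below 0.1 rad) or (horizontal distance between heel3 and place1 below 0.014 m and z of heel3 in the frame of place1 between -0.005 and 0.005 m and angle between heel3's own z axis and vertical below 0.1 rad) or (horizontal distance between heel4 and place1 below 0.014 m and z of heel4 in the frame of place1 between -0.005 and 0.005 m and angle between heel4's own z axis and vertical below 0.1 rad)) and ((horizontal distance between heel1 and place2 below 0.014 m and z of heel1 in the frame of place2 between -0.005 and 0.005 m and angle between heel1's own z axis and vertical below 0.1 rad) or (horizontal distance between heel2 and place2 below 0.014 m and z of heel2 in the frame of place2 between -0.005 and 0.005 m and angle between heel2's own z axis and vertical below 0.1 rad) or (horizontal distance between heel3 and place2 below 0.014 m and z of heel3 in the frame of place2 between -0.005 and 0.005 m and angle between heel3's own z axis and vertical below 0.1 rad) or (horizontal distance between heel4 and place2 below 0.014 m and z of heel4 in the frame of place2 between -0.005 and 0.005 m and angle between heel4's own z axis and vertical below 0.1 rad)) and ((horizontal distance between heel1 and place3 below 0.014 m and z of heel1 in the frame of place3 between -0.005 and 0.005 m and angle between heel1's own z axis and vertical below 0.1 rad) or (horizontal distance between heel2 and place3 below 0.014 m and z of heel2 in the frame of place3 between -0.005 and 0.005 m and angle between heel2's own z axis and vertical below 0.1 rad) or (horizontal distance between heel3 and place3 below 0.014 m and z of heel3 in the frame of place3 between -0.005 and 0.005 m and angle between heel3's own z axis and vertical below 0.1 rad) or (horizontal distance between heel4 and place3 below 0.014 m and z of heel4 in the frame of place3 between -0.005 and 0.005 m and angle between heel4's own z axis and vertical below 0.1 rad)) and ((horizontal distance between heel1 and place1 below 0.014 m and z of heel1 in the frame of place1 between -0.005 and 0.005 m and angle between heel1's own z axis and vertical below 0.1 rad) or (horizontal distance between heel1 and place2 below 0.014 m and z of heel1 in the frame of place2 between -0.005 and 0.005 m and angle between heel1's own z axis and vertical below 0.1 rad) or (horizontal distance between heel1 and place3 below 0.014 m and z of heel1 in the frame of place3 between -0.005 and 0.005 m and angle between heel1's own z axis and vertical below 0.1 rad) or (horizontal distance between heel1 and place4 below 0.014 m and z of heel1 in the frame of place4 between -0.005 and 0.005 m and angle between heel1's own z axis and vertical below 0.1 rad)) and ((horizontal distance between heel2 and place1 below 0.014 m and z of heel2 in the frame of place1 between -0.005 and 0.005 m and angle between heel2's own z axis and vertical below 0.1 rad) or (horizontal distance between heel2 and place2 below 0.014 m and z of heel2 in the frame of place2 between -0.005 and 0.005 m and angle between heel2's own z axis and vertical below 0.1 rad) or (horizontal distance between heel2 and place3 below 0.014 m and z of heel2 in the frame of place3 between -0.005 and 0.005 m and angle between heel2's own z axis and vertical below 0.1 rad) or (horizontal distance between heel2 and place4 below 0.014 m and z of heel2 in the frame of place4 between -0.005 and 0.005 m and angle between heel2's own z axis and vertical below 0.1 rad)) and ((horizontal distance between heel3 and place1 below 0.014 m and z of heel3 in the frame of place1 between -0.005 and 0.005 m and angle between heel3's own z axis and vertical below 0.1 rad) or (horizontal distance between heel3 and place2 below 0.014 m and z of heel3 in the frame of place2 between -0.005 and 0.005 m and angle between heel3's own z axis and vertical below 0.1 rad) or (horizontal distance between heel3 and place3 below 0.014 m and z of heel3 in the frame of place3 between -0.005 and 0.005 m and angle between heel3's own z axis and vertical below 0.1 rad) or (horizontal distance between heel3 and place4 below 0.014 m and z of heel3 in the frame of place4 between -0.005 and 0.005 m and angle between heel3's own z axis and vertical below 0.1 rad)) and ((horizontal distance between heel4 and place1 below 0.014 m and z of heel4 in the frame of place1 between -0.005 and 0.005 m and angle between heel4's own z axis and vertical below 0.1 rad) or (horizontal distance between heel4 and place2 below 0.014 m and z of heel4 in the frame of place2 between -0.005 and 0.005 m and angle between heel4's own z axis and vertical below 0.1 rad) or (horizontal distance between heel4 and place3 below 0.014 m and z of heel4 in the frame of place3 between -0.005 and 0.005 m and angle between heel4's own z axis and vertical below 0.1 rad) or (horizontal distance between heel4 and place4 below 0.014 m and z of heel4 in the frame of place4 between -0.005 and 0.005 m and angle between heel4's own z axis and vertical below 0.1 rad)) and (value of joint turntable between 4.0688 and 4.3088 rad or (value of joint turntable between 3.0216 and 3.2616 rad and horizontal distance between each of heel1, heel2, heel3, heel4 and place4 above 0.03 m)) and velocity of joint turntable between -0.05 and 0.05 rad/s); the robot touches nothing.
It fails at once if the tin or the jar was knocked over or shifted more than 60 mm (distance of any of tin, pot from where it was at the start of the episode above 0.06 m or angle between any of tin, pot's own z axis and vertical above 0.7 rad).
It fails at once if the last or the hammer was shifted more than 60 mm (distance of any of last, hammer from where it was at the start of the episode above 0.06 m).
Of heel1, heel2, heel3, heel4 only 3 to 4 are there at a start; the rules pass over those that are not, and their reading is None.
At some moment in a run one of heel1, heel2, heel3, heel4 may be knocked a few centimetres aside while the robot is not near it.
It also fails if it takes over 210 s, if anything falls off the work surface, if the arm or the gripper's body presses on something with over 40 N, if the wrist force passes 120 N, or if a joint passes its speed limit or range.

ROBOT

A 6-joint arm with a two-finger parallel gripper is mounted at the origin on the work surface. World frame = base frame: x ahead of the robot, y to its left, z up, the work surface at z = 0. Lengths are in m, angles in rad, forces in N, time in s.
With the tool pointing down it reaches from about 0.325 to 0.85 m from the base axis. Payload 15.5 kg.
Tool frame: the origin (TCP) lies on the centre line of the jaws, within the pads' length; the fingertips stand 22 mm ahead of it and the grasp point (between the pads) lies 3 mm ahead of it (robot.tips_ahead is the distance from the TCP to the fingertips, in m); z points along the fingers, y is the line along which they close (so a half turn about z gives the same grasp; the last joint's range is limited). The gripper opens to 91 mm and grips with 3 to 60 N. Pads are 32 mm wide; open, the fingers measure 118 mm over their backs; the gripper's body (76 mm by 178 mm) begins 60 mm behind the grasp point.
Start: joints at [-1.403, 0.494, 1.345, -0, 1.302, -0.096], TCP at [0.162, -0.604, 0.236] pointing down, gripper open.
Joint ranges: [-2.91, 2.91], [-0.82, 2.16], [0.22, 2.67], [-1.22, 4.37], [0.12, 2.79], [-3.08, 3.08]. Speed limits (rad/s): [1.89, 1.89, 2.57, 3.01, 3.01, 3.01].

INTERFACE

Orientations are given as a unit quaternion [x, y, z, w].
In Python, from bench import sensors, vision, robot gives the robot as it stands.
- The arm moves only by the tool drive_tool, never from a script. Its argument "steps" is a list of rows, each a list of 7 numbers: the shift along the tool's x, y, z each as a share of 0.2 m, from -1 to 1, then the turn, a rotation vector about the tool's x, y, z each as a share of 90 degrees, from -1 to 1, then the closure, from 0 (fully open) to 1 (shut). A call has 1 to 5 rows; each row is the pose to reach, as a shift and turn from the pose commanded when the call began, along the tool's axes at that moment; what a row does not reach only later rows make up. A row lasts 1/8 s, in which the tool goes at most 62.5 mm and 10.7 degrees, less where a joint would pass 70% of its speed; a pose out of reach is approached as far as the arm can. A call with a number of a shift or a turn outside -1 to 1 is refused whole. A call with a gripper value outside its range is refused whole. The fingers move at their own pace and stop on an object; "force" is the grip in N (left out, the last holds). Time passes only in rows, so rows that repeat a pose let the fingers close. It gives the time, the measured TCP pose, the force, the opening and the grip force at its end, in the units of the state.
- sensors.sense(): the state, without advancing time (a new reading comes with each control period).
- vision.snapshot(name): name is "scene" or "side" or "wrist"; returns a dict with "color" (480x640x3 uint8, red, green, blue), "vfov" (degrees; the focal length in pixels is half the picture's height over the tangent of half this angle, whatever the lens; pixels are square), "cx", "cy" (the principal point, pixels), "k1" (the pictures are not rectified: a ray, as slopes to the right and down, at radius r is drawn at 1 + k1 r^2 times it, then the intrinsics apply), "camera_from_world" (4x4, takes a point from world to camera coordinates). Camera axes: x right, y down, z forward; pixel columns grow to the right and rows downward; lengths in m; the calibration is good to about 2 mm. A picture is of the moment at which its call begins. There is no depth.
- robot.close_job(): hands the job in; it is judged then, once.
The state is a dict: "time": time; "joint_positions": joint angles; "joint_velocities": joint speeds; "effort": joint torques, N m; "ee_pos": TCP position; "orientation": TCP orientation; "ft_force": force on the tool from outside, world axes, zero at the start; "torque": the same for the moment, N m; "finger_gap": finger opening in m; "finger_force": force on a finger pad.
Only numpy, scipy, OpenCV 4.12 (cv2) and the standard library are available. Lean on these libraries where they do the work, as an engineer would, in place of code of your own. Each camera call takes 0.05 s, during which the arm holds its last target. There are 200 camera calls.

## Working session

There is one attempt and no reset: what is moved stays moved. The work goes in short steps, Python scripts to look and compute and a tool call to move; the robot and the scene stay as the last step left them, time stands still between calls to the robot, and variables do not carry over. Pictures are saved under pics/ and viewed, at most 14 in all, crops included, and the job is handed in when it is done.

Besides the shell and the picture viewer there is one more tool, called after "Call:" by a JSON object that holds its "op" and its "data". drive_tool: Moves the arm, as the interface text tells. Shift numbers are shares of 0.2 m and turn numbers shares of 90 degrees, none past 1 either way. Its arguments: {"type":"object","properties":{"steps":{"type":"array"},"force":{"type":"number"}},"required":["steps"]}

```bash
mkdir -p pics; ls; cat > h.py <<'E'
import numpy as np, cv2
from bench import sensors, vision, robot
def K(s):
    f=240/np.tan(np.radians(s["vfov"])/2); return f
def proj(s,P):
    P=np.atleast_2d(P).astype(float); C=np.array(s["camera_from_world"])
    c=P@C[:3,:3].T+C[:3,3]; u=c[:,:2]/c[:,2:]; r2=(u**2).sum(1,keepdims=True)
    u=u*(1+s["k1"]*r2); return u*K(s)+[s["cx"],s["cy"]]
def back(s,px,z):
    px=np.atleast_2d(px).astype(float); d=(px-[s["cx"],s["cy"]])/K(s); u=d.copy()
    for _ in range(20): u=d/(1+s["k1"]*(u**2).sum(1,keepdims=True))
    C=np.array(s["camera_from_world"]); R=C[:3,:3]; o=-R.T@C[:3,3]
    w=np.c_[u,np.ones(len(u))]@R
    t=(z-o[2])/w[:,2]; return o+w*t[:,None]
def save(s,n,crop=None,k=1):
    im=s["color"][...,::-1]
    if crop: a,b,c,d=crop; im=im[b:d,a:c]
    cv2.imwrite(f"pics/{n}.png",cv2.resize(im,None,fx=k,fy=k,interpolation=cv2.INTER_CUBIC))
E
python3 - <<'E'
from h import *
import pickle
for n in("scene","side"):
    s=vision.snapshot(n); save(s,n+"0",k=1.25); pickle.dump(s,open(n+".pkl","wb")); C=np.array(s["camera_from_world"]); print(n,s["vfov"],s["k1"],-C[:3,:3].T@C[:3,3],C[2,:3])
print(sensors.sense())
E
```

```text
pics
scene 45.919557369127844 -0.024030161109150964 [ 1.43940084 -0.96641268  1.19263565] [-0.5410983   0.5578345  -0.62931177]
side 51.70117440526889 -0.0012996665930189535 [-0.2957336  -1.0669929   1.06398236] [ 0.48466717  0.65589102 -0.57870951]
{'time': 0.1, 'joint_positions': array([-1.40350231e+00,  4.94106725e-01,  1.34605781e+00,  4.89563976e-07,
        1.30252161e+00, -9.55099224e-02]), 'joint_velocities': array([ 0.00135249, -0.00209508, -0.00245129, -0.00101358, -0.00062697,
        0.00131291]), 'effort': array([ 1.52634522e-03, -8.80241060e+01, -3.82541513e+01,  7.09136459e-02,
        4.82144777e-02,  3.65440712e-06]), 'ee_pos': array([ 0.16231203, -0.60322477,  0.23541064]), 'orientation': array([ 9.91379036e-01,  1.31024073e-01, -1.93838255e-05, -5.46403526e-04]), 'ft_force': array([ 0.38498501,  0.4645417 , -0.85772883]), 'torque': array([-0.01083903,  0.00874978,  0.03143643]), 'finger_force': 0.0, 'finger_gap': 0.09149520497131594}
```

View pics/scene0.png

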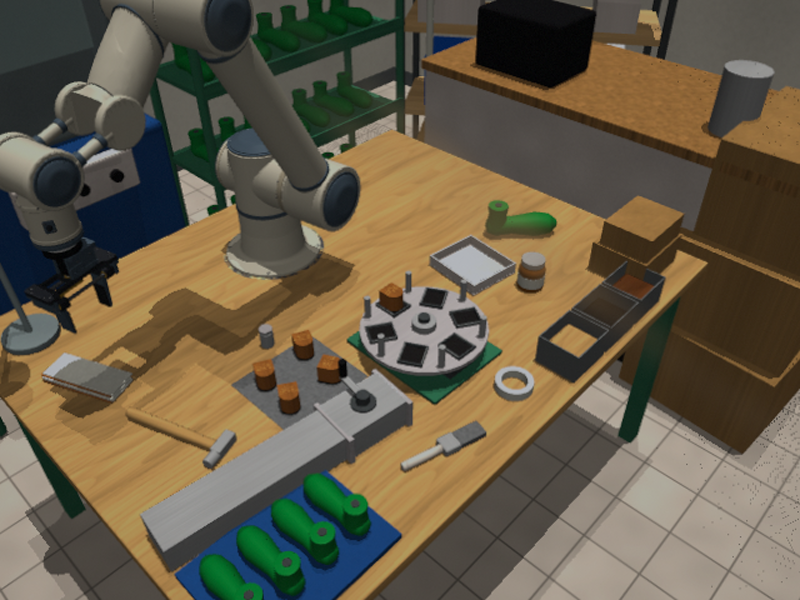

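View pics/side0.png

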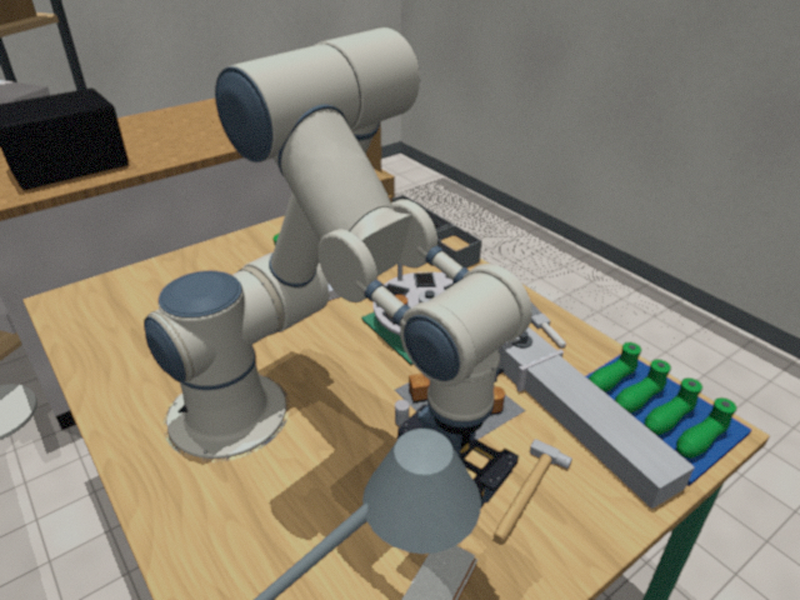

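The scene view shows four heels on the mat at about (264,375), (303,345), (289,397) and (330,370), the turntable centre at (424,320), the tray at (473,263) and the knob at (343,367). I'll crop in for accurate pixels.

```bash
python3 - <<'E'
from h import *
import pickle
s=pickle.load(open("scene.pkl","rb")); save(s,"c1",(180,250,340,350),5); save(s,"c2",(270,180,430,320),4.28)
E
```

```text
(no output)
```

View pics/c1.png

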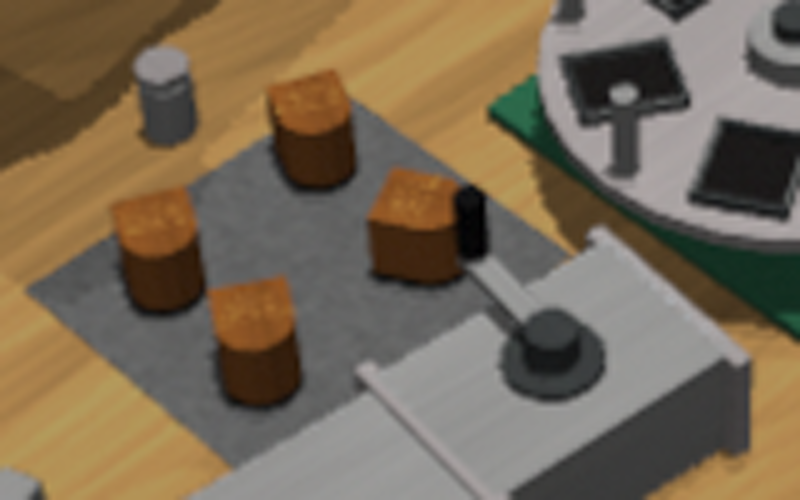

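View pics/c2.png

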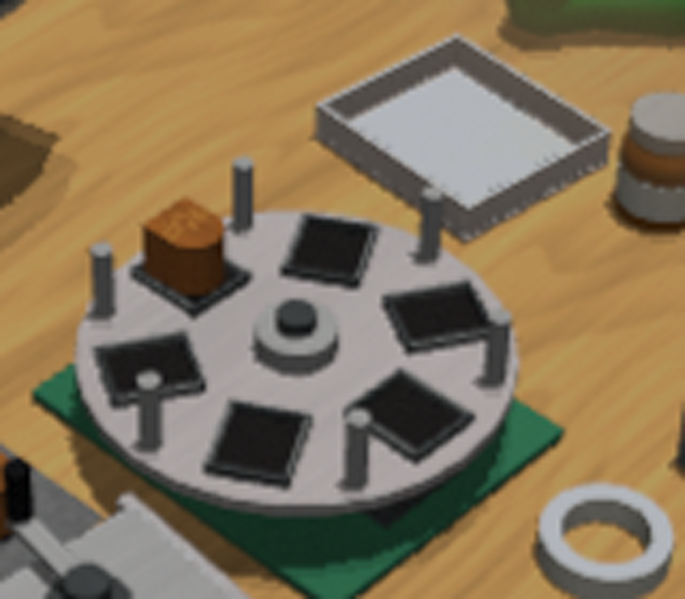

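c1 shows four D heels with their round backs mostly towards the camera. Their top centres are near (157,220), (312,103), (253,310) and (415,200), the tin is at (163,65) and the knob top at (471,192). c2 shows the six peg tops (101,250), (243,163), (431,193), (497,317), (359,417), (149,380), the finished heel top at (184,225), the tray and the jar.

```bash
cat >> h.py <<'E'
from scipy.optimize import minimize, least_squares
a=np.linspace(-np.pi/2,np.pi/2,15)
D=np.r_[[[-.026,.022],[-.026,-.022]],np.c_[.004+.022*np.cos(a),.022*np.sin(a)]]
def place(p):
    c,s_=np.cos(p[2]),np.sin(p[2]); return D@np.array([[c,s_],[-s_,c]])+p[:2]
U=4
def brown(s):
    c=cv2.GaussianBlur(s["color"],(0,0),.6).astype(int); hsv=cv2.cvtColor(c.astype(np.uint8),cv2.COLOR_RGB2HSV)
    return (hsv[...,1]>140)&(hsv[...,0]<22)
def fitheel(s,g,zb,occ=None,yaws=None,topthr=None):
    """fit x,y,yaw of heel with base height zb; g guess xy"""
    c0=proj(s,[[g[0],g[1],zb+.03]])[0]; n=26 if s["vfov"]<51 else 40
    x0,y0=(c0-n).astype(int); sub=s["color"][y0:y0+2*n,x0:x0+2*n]
    m=brown(s)[y0:y0+2*n,x0:x0+2*n].astype(np.uint8)
    lab=cv2.connectedComponents(m)[1]; yy,xx=np.mgrid[:2*n,:2*n]
    ids=lab[(abs(yy-n)<5)&(abs(xx-n)<5)&(m>0)]
    k=np.bincount(ids).argmax(); m=(lab==k)
    R=sub[...,0].astype(float); t=cv2.threshold(R[m].astype(np.uint8).reshape(-1,1),0,255,cv2.THRESH_OTSU)[0]
    top=m&(R>t); up=lambda b:cv2.resize(b.astype(np.float32),None,fx=U,fy=U,interpolation=cv2.INTER_LINEAR)
    M,T=up(m),up(top); W=np.ones_like(M)
    if occ is not None: W=1-up((abs(xx+x0-occ[0])<5)&(yy+y0>occ[1]-4)&(yy+y0<occ[1]+18))
    def draw(P):
        q=(proj(s,P)-[x0,y0]+.5)*U-.5; im=np.zeros(M.shape,np.float32)
        cv2.fillConvexPoly(im,cv2.convexHull(np.round(q*16).astype(np.int32)),1,cv2.LINE_8,4); return cv2.GaussianBlur(im,(0,0),2)
    def cost(p):
        d=place(p); a_=np.c_[d,np.full(len(d),zb+.05)]; b_=np.c_[d,np.full(len(d),zb+.004)]
        return (W*(abs(draw(np.r_[a_,b_])-M)+abs(draw(a_)-T))).sum()/(W*(M+T)).sum()
    best=None
    for y in (yaws if yaws is not None else np.arange(0,6.28,.52)):
        r=minimize(cost,[*g,y],method="Nelder-Mead",options=dict(initial_simplex=np.array([[g[0],g[1],y],[g[0]+.008,g[1],y],[g[0],g[1]+.008,y],[g[0],g[1],y+.3]]),maxiter=150))
        if best is None or r.fun<best.fun: best=r
    return best.x,best.fun
E
cat > m.py <<'E'
from h import *
import pickle
s=pickle.load(open("scene.pkl","rb"))
c1=lambda u:(np.array(u,float)+.5)/5-.5+[180,250]
c2=lambda u:(np.array(u,float)+.5)/4.281-.5+[270,180]
pg=c2([(101,248),(243,162),(431,193),(497,317),(359,416),(149,380)]); W=back(s,pg,.130)[:,:2]
f=lambda p:(np.c_[p[0]+.14*np.cos(p[2]-np.arange(6)*np.pi/3),p[1]+.14*np.sin(p[2]-np.arange(6)*np.pi/3)]-W).ravel()
r0=least_squares(f,[*W.mean(0),np.arctan2(*(W[0]-W.mean(0))[::-1])]); print("table",r0.x,np.degrees(r0.x[2]),abs(r0.fun).max())
print("hub",back(s,c2([(296,310)]),.102+.0))
print("knob",back(s,c1([(471,192)]),.14),"damper axis",back(s,c1([(551,330)]),.1), "duct end corners top",back(s,c1([(600,232),(745,357)]),.075))
print("tray rim",back(s,c2([(317,107),(456,38),(610,132),(466,226)]),.035))
print("tin",back(s,c1([(163,62)]),.055),"jar",back(s,c2([(665,118)]),.09))
print("mat",back(s,c1([(28,290),(355,97),(232,468)]),0))
for n,u in zip("ABCD",[(157,220),(312,103),(253,310),(415,200)]):
    g=back(s,c1([u]),.05)[0,:2]; print(n,g,*fitheel(s,g,0,c1((471,192)) if n=="D" else None))
g=back(s,c2([(184,225)]),.12)[0,:2]; print("fin",g,*fitheel(s,g,.07))
E
python3 m.py
```

```text
table [ 0.60000668 -0.0133436  -2.6492159 ] -151.78888983462738 0.0019057391524690548
hub [[ 0.5980845  -0.01104267  0.102     ]]
knob [[ 0.59965088 -0.27112824  0.14      ]] damper axis [[ 0.67408335 -0.28639291  0.1       ]] duct end corners top [[ 0.62342355 -0.2007974   0.075     ]
 [ 0.74543992 -0.21401941  0.075     ]]
tray rim [[0.38887313 0.24789291 0.035     ]
 [0.4086816  0.40235552 0.035     ]
 [0.58359428 0.38238785 0.035     ]
 [0.57528219 0.20944718 0.035     ]]
tin [[ 0.3126646  -0.26617802  0.055     ]] jar [[0.64438145 0.36185524 0.09      ]]
mat [[ 0.35955056 -0.41079719  0.        ]
 [ 0.37254608 -0.17047044  0.        ]
 [ 0.55058771 -0.41419013  0.        ]]
A [ 0.41348684 -0.3503063 ] [ 0.40635949 -0.34898855 -0.45500427] 0.7241870164871216
B [ 0.40248143 -0.22497845] [ 0.40002986 -0.22407409  5.83075318] 0.756992757320404
C [ 0.50828649 -0.35763284] [ 0.51183952 -0.36053751  5.72380826] 0.12193240225315094
D [ 0.50914599 -0.23822705] [ 0.51408424 -0.23448002  6.76243406] 0.07725111395120621
fin [ 0.49192324 -0.01221827] [ 0.49153454 -0.0079988   6.1577854 ] 0.15340951085090637
```

```bash
python3 - <<'E'
from h import *
import pickle
s=pickle.load(open("scene.pkl","rb")); hsv=cv2.cvtColor(s["color"],cv2.COLOR_RGB2HSV)
c1=lambda u:tuple((np.array(u)//5+[180,250])[::-1])
for n,u in dict(topA=(157,215),sideA=(160,275),wood=(80,210),wood2=(230,100),wood3=(400,100),wooddark=(100,120),topB=(310,100),sideB=(330,150)).items(): print(n,hsv[c1(u)],s["color"][c1(u)])
E
sed -i 's/return (hsv.*/return (hsv[...,1]>185)\&(hsv[...,0]<22)/' h.py; python3 m.py | tail -5
```

```text
topA [ 15 181 151] [151  96  44]
sideA [ 14 195  55] [55 32 13]
wood [ 17 141 170] [170 129  76]
wood2 [ 17 142 162] [162 124  72]
wood3 [ 17 142 176] [176 134  78]
wooddark [ 17 142 160] [160 122  71]
topB [ 15 186 144] [144  90  39]
sideB [ 13 189  54] [54 31 14]
A [ 0.41348684 -0.3503063 ] [ 0.41818572 -0.3516648  -0.5244    ] 1.22989821434021
B [ 0.40248143 -0.22497845] [ 0.40478878 -0.22673506  5.66319494] 0.6134604811668396
C [ 0.50828649 -0.35763284] [ 0.51299851 -0.36111768  5.71231863] 0.843088686466217
D [ 0.50914599 -0.23822705] [ 0.5261956  -0.2298136   1.70414594] 0.675706148147583
fin [ 0.49192324 -0.01221827] [ 0.49692985 -0.01529885  5.65775435] 0.7155744433403015
```

```bash
sed -i 's/>185)/>160)/' h.py; python3 m.py | tail -5
cat > pl.py <<'E'
import numpy as np, json
def plan(wps, f="cmd.json", force=None):
    """wps: (x,y,z,yawdeg,gap_mm,extra_rows); prints calls, keeps commanded pose"""
    c=np.array(json.load(open(f))); rows=[]; p=c[:4].copy()
    for w in wps:
        w=list(w)+[0]*(6-len(w)); t=np.array(w[:4],float); g=round(1-w[4]/91.5,2)
        n=max(int(np.ceil(max(np.linalg.norm(t[:3]-p[:3])/.058,abs(t[3]-p[3])/10))),1 if w[5]==0 else 0)
        rows+=[(*(p+(t-p)*(i+1)/n),g) for i in range(n)]+[(*t,g)]*w[5]; p=t
    while rows:
        out=[]; a=np.radians(c[3])
        for r in rows[:5]:
            d=np.array(r[:3])-c[:3]; X=[np.cos(a),np.sin(a),0]; Y=[np.sin(a),-np.cos(a),0]
            v=[d@X/.2,d@Y/.2,-d[2]/.2]
            if max(map(abs,v))>1: break
            out.append([*[round(float(q),3) for q in v],0,0,round(-(r[3]-c[3])/90,3),r[4]])
        l=out[-1]; q=l[:3]
        c=np.array([*(c[:3]+.2*(q[0]*np.array(X)+q[1]*np.array(Y)+[0,0,-q[2]])),c[3]-90*l[5]]); rows=rows[len(out):]
        print(json.dumps(out).replace(" ","").replace(".0,",","))
    json.dump(list(map(float,c)),open(f,"w")); print("end",c.round(4))
E
echo '[0.162,-0.604,0.236,15.06]' > cmd.json
python3 - <<'E'
from pl import plan
plan([(.60,-.272,.236,-12,50),(.60,-.272,.125,-12,50,1)])
E
```

```text
A [ 0.41348684 -0.3503063 ] [ 0.41434649 -0.3528314   5.77162822] 0.1250004917383194
B [ 0.40248143 -0.22497845] [ 0.40224123 -0.22619312  5.76991084] 0.12186386436223984
C [ 0.50828649 -0.35763284] [ 0.51164313 -0.36077233  5.7247264 ] 0.1847277134656906
D [ 0.50914599 -0.23822705] [ 0.514366   -0.23442389  6.81845549] 0.10254131257534027
fin [ 0.49192324 -0.01221827] [ 0.4940024  -0.01074893 -0.23173364] 0.1583416759967804
[[0.255,-0.103,-0,0,0,0.03,0.45],[0.509,-0.207,-0,0,0,0.06,0.45],[0.764,-0.31,-0,0,0,0.09,0.45]]
[[0.237,-0.138,-0,0,0,0.03,0.45],[0.475,-0.277,-0,0,0,0.06,0.45],[0.712,-0.415,-0,0,0,0.09,0.45],[0.95,-0.553,-0,0,0,0.12,0.45]]
[[0.207,-0.18,-0,0,0,0.031,0.45],[0.415,-0.361,-0,0,0,0.061,0.45],[0.622,-0.541,-0,0,0,0.091,0.45],[0.622,-0.541,0.277,0,0,0.091,0.45],[0.622,-0.541,0.555,0,0,0.091,0.45]]
[[-0,0,-0,0,0,-0,0.45]]
end [  0.6    -0.272   0.125 -12.03 ]
```

Call:
{"op": "drive_tool", "data": {"steps": [[0.255, -0.103, 0, 0, 0, 0.03, 0.45], [0.509, -0.207, 0, 0, 0, 0.06, 0.45], [0.764, -0.31, 0, 0, 0, 0.09, 0.45]]}}

```text
time: 0.48
ee_pos: [0.2948, -0.5028, 0.2356]
orientation: [0.998, 0.06, -0.0, -0.0]
ft_force: [-0.4, -0.8, 0.4]
finger_gap: 0.0642
finger_force: 0.0
```

Call:
{"op": "drive_tool", "data": {"steps": [[0.237, -0.138, 0, 0, 0, 0.03, 0.45], [0.475, -0.277, 0, 0, 0, 0.06, 0.45], [0.712, -0.415, 0, 0, 0, 0.09, 0.45], [0.95, -0.553, 0, 0, 0, 0.12, 0.45]]}}

```text
time: 0.98
ee_pos: [0.4702, -0.3698, 0.2357]
orientation: [0.999, -0.034, -0.0, -0.0]
ft_force: [-0.4, -0.6, 0.0]
finger_gap: 0.0502
finger_force: 0.0
```

Call:
{"op": "drive_tool", "data": {"steps": [[0.207, -0.18, 0, 0, 0, 0.031, 0.45], [0.415, -0.361, 0, 0, 0, 0.061, 0.45], [0.622, -0.541, 0, 0, 0, 0.091, 0.45], [0.622, -0.541, 0, 0, 0, 0.091, 0.45]]}}

```text
time: 1.48
ee_pos: [0.6027, -0.2688, 0.2352]
orientation: [0.995, -0.103, -0.0, -0.0]
ft_force: [-0.5, -0.8, 0.1]
finger_gap: 0.0502
finger_force: 0.0
```

```bash
python3 - <<'E'
from h import *
s=vision.snapshot("wrist"); save(s,"w1")
t=sensors.sense(); print(t["ee_pos"],t["orientation"],t["joint_velocities"].round(3),t["joint_positions"].round(3))
C=np.array(s["camera_from_world"]); print(-C[:3,:3].T@C[:3,3],C[2,:3],s["vfov"],s["k1"])
print(proj(s,[[.6,-.272,.14]]))
E
```

```text
[ 0.60124191 -0.27020214  0.23524875] [ 9.94627455e-01 -1.03518442e-01 -3.74653530e-04 -1.33876836e-04] [-0.043 -0.014  0.025 -0.01  -0.002 -0.021] [-0.513  0.544  1.254 -0.     1.344  1.265]
[ 0.68393912 -0.28618499  0.38417794] [-0.28457554  0.06091685 -0.95671621] 65.64164858636487 -0.05668207198730491
[[322.64164242 254.86684158]]
```

View pics/w1.png

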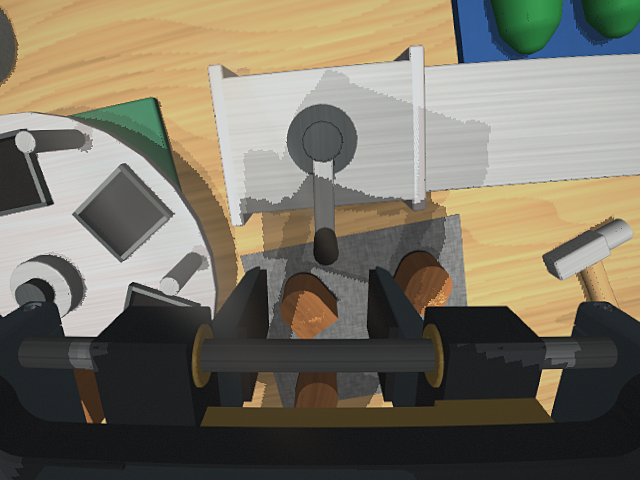

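Wrist view: knob top is at (326,253) between the open fingers, damper axis at (322,140), and the duct edges are visible. Heels and hammer are below the fingers.

```bash
python3 - <<'E'
from h import *
from pl import plan
import json
s=vision.snapshot("wrist")
k=back(s,[[326,253]],.14)[0]; a=back(s,[[322,140]],.108)[0]; print(k,a,np.hypot(*(k-a)[:2]),np.degrees(np.arctan2(*(k-a)[1::-1])))
e=back(s,[[426,67],[640,55],[427,190],[640,176]],.075); print(e)
for i in(0,2): print(np.degrees(np.arctan2(*(e[i]-e[i+1])[1::-1])))
t=np.radians(np.array([168.4]+list(np.linspace(160,82,8))))
json.dump([.6,-.272,.236,-12.03],open("cmd.json","w"))
A=np.array([.6745,-.2865])
plan([(.60,-.2715,.125,-12,50,1),(.60,-.2715,.125,-12,14,3)])
E
```

```text
[ 0.59927474 -0.27596747  0.14      ] [ 0.67314224 -0.28875163  0.108     ] 0.0749656080477526 170.18114829986257
[[ 0.70983713 -0.37877673  0.075     ]
 [ 0.68857581 -0.55182508  0.075     ]
 [ 0.61436833 -0.36695563  0.075     ]
 [ 0.58966396 -0.55290551  0.075     ]]
82.9955454544083
82.43228573089583
[[-0,-0.001,0.277,0,0,-0,0.45],[-0.001,-0.002,0.555,0,0,-0,0.45],[-0.001,-0.002,0.555,0,0,-0,0.45],[-0.001,-0.002,0.555,0,0,-0,0.85],[-0.001,-0.002,0.555,0,0,-0,0.85]]
[[0,-0,-0,0,0,-0,0.85]]
end [  0.5999  -0.2716   0.125  -12.03  ]
```

Call:
{"op": "drive_tool", "data": {"steps": [[0, -0.001, 0.277, 0, 0, 0, 0.45], [-0.001, 0.005, 0.555, 0, 0, 0, 0.45], [-0.001, 0.005, 0.555, 0, 0, 0, 0.45], [-0.001, 0.005, 0.555, 0, 0, 0, 0.85], [-0.001, 0.005, 0.555, 0, 0, 0, 0.85]], "force": 8}}

```text
time: 2.2
ee_pos: [0.601, -0.2734, 0.1276]
orientation: [0.994, -0.105, 0.002, 0.001]
ft_force: [-0.7, 0.1, -0.2]
finger_gap: 0.0329
finger_force: 0.0
```

Call:
{"op": "drive_tool", "data": {"steps": [[0, 0, 0, 0, 0, 0, 0.85], [0, 0, 0, 0, 0, 0, 0.85], [0, 0, 0, 0, 0, 0, 0.85]]}}

```text
time: 2.58
ee_pos: [0.6004, -0.2728, 0.1261]
orientation: [0.994, -0.105, 0.001, 0.0]
ft_force: [-1.7, -0.3, 9.7]
finger_gap: 0.0179
finger_force: 8.0
```

```bash
python3 - <<'E'
from h import *
from pl import plan
import json
t=sensors.sense(); print(t["ee_pos"],t["finger_gap"],t["finger_force"],t["ft_force"])
x,y=.5997,-.2728
json.dump([x,y,.125,-12.03],open("cmd.json","w"))
A=np.array([.6738,-.2875]); r=.0752
w=[]
for d in [163,155,147,139,130,121,112,103,94,84]:
    q=np.radians(d); w.append((*(A+r*np.array([np.cos(q),np.sin(q)])),.125,max(d-181,-82),14))
plan(w+[(*w[-1][:5],3)])
E
```

```text
[ 0.60042305 -0.27284528  0.12610474] 0.017855616348051603 8.001540899276733 [-1.73039931 -0.26247976  9.68562416]
[[0.003,-0.038,-0,0,0,0.066,0.85],[0.011,-0.09,-0,0,0,0.155,0.85],[0.027,-0.14,-0,0,0,0.244,0.85],[0.049,-0.187,-0,0,0,0.333,0.85],[0.081,-0.237,-0,0,0,0.433,0.85]]
[[0.004,-0.059,-0,0,0,0.1,0.85],[0.017,-0.116,-0,0,0,0.2,0.85],[0.038,-0.171,-0,0,0,0.3,0.85],[0.068,-0.222,-0,0,0,0.344,0.85],[0.11,-0.272,-0,0,0,0.344,0.85]]
[[0,-0.001,-0,0,0,0,0.85],[0,-0.001,-0,0,0,0,0.85],[0,-0.001,-0,0,0,0,0.85]]
end [  0.6817  -0.2127   0.125  -81.96  ]
```

Call:
{"op": "drive_tool", "data": {"steps": [[0.003, -0.038, 0, 0, 0, 0.066, 0.85], [0.011, -0.09, 0, 0, 0, 0.155, 0.85], [0.027, -0.14, 0, 0, 0, 0.244, 0.85], [0.049, -0.187, 0, 0, 0, 0.333, 0.85], [0.081, -0.237, 0, 0, 0, 0.433, 0.85]]}}

```text
time: 3.2
ee_pos: [0.626, -0.2297, 0.126]
orientation: [0.902, -0.433, 0.001, 0.0]
ft_force: [-0.0, -5.2, 6.1]
finger_gap: 0.0181
finger_force: 8.0
```

Call:
{"op": "drive_tool", "data": {"steps": [[0.004, -0.059, 0, 0, 0, 0.1, 0.85], [0.017, -0.116, 0, 0, 0, 0.2, 0.85], [0.038, -0.171, 0, 0, 0, 0.3, 0.85], [0.068, -0.222, 0, 0, 0, 0.344, 0.85], [0.11, -0.272, 0, 0, 0, 0.344, 0.85]]}}

```text
time: 3.82
ee_pos: [0.6819, -0.2121, 0.1255]
orientation: [0.755, -0.656, -0.0, 0.0]
ft_force: [-5.1, 0.8, 4.9]
finger_gap: 0.0179
finger_force: 8.0
```

Call:
{"op": "drive_tool", "data": {"steps": [[0, 0, 0, 0, 0, 0, 0.85], [0, 0, 0, 0, 0, 0, 0.85], [0, 0, 0, 0, 0, 0, 0.85]]}}

```text
time: 4.2
ee_pos: [0.6821, -0.2122, 0.1253]
orientation: [0.755, -0.656, 0.0, -0.0]
ft_force: [-1.6, 3.4, 4.7]
finger_gap: 0.0178
finger_force: 8.0
```

```bash
python3 - <<'E'
from pl import plan
plan([(.6817,-.2127,.125,-82,50,2),(.6817,-.2127,.26,-82,50),(.42,-.012,.28,-1.8,62,2)])
E
```

```text
[[0,0,-0,0,0,0,0.45],[0,0,-0,0,0,0,0.45],[0,0,-0,0,0,0,0.45],[0,0,-0.225,0,0,0,0.45],[0,0,-0.45,0,0,0,0.45]]
[[0,0,-0.225,0,0,0,0.45],[-0.131,0.129,-0.236,0,0,-0.099,0.32],[-0.261,0.257,-0.247,0,0,-0.198,0.32],[-0.392,0.385,-0.258,0,0,-0.297,0.32],[-0.523,0.514,-0.269,0,0,-0.396,0.32]]
[[-0.181,0.028,-0.012,0,0,-0.099,0.32],[-0.362,0.056,-0.023,0,0,-0.198,0.32],[-0.543,0.084,-0.034,0,0,-0.297,0.32],[-0.724,0.112,-0.045,0,0,-0.396,0.32],[-0.905,0.141,-0.056,0,0,-0.495,0.32]]
[[0,-0,-0,0,0,0,0.32],[0,-0,-0,0,0,0,0.32]]
end [ 0.4199 -0.012   0.28   -1.77  ]
```

Call:
{"op": "drive_tool", "data": {"steps": [[0, 0, 0, 0, 0, 0, 0.45], [0, 0, 0, 0, 0, 0, 0.45], [0, 0, 0, 0, 0, 0, 0.45], [0, 0, -0.225, 0, 0, 0, 0.45], [0, 0, -0.45, 0, 0, 0, 0.45]]}}

```text
time: 4.82
ee_pos: [0.6815, -0.2124, 0.2156]
orientation: [0.755, -0.656, -0.001, 0.0]
ft_force: [0.3, 0.3, 0.6]
finger_gap: 0.0502
finger_force: 0.0
```

Call:
{"op": "drive_tool", "data": {"steps": [[0, 0, -0.225, 0, 0, 0, 0.45], [-0.131, 0.129, -0.236, 0, 0, -0.099, 0.32], [-0.261, 0.257, -0.247, 0, 0, -0.198, 0.32], [-0.392, 0.385, -0.258, 0, 0, -0.297, 0.32], [-0.523, 0.514, -0.269, 0, 0, -0.396, 0.32]]}}

```text
time: 5.45
ee_pos: [0.5644, -0.1226, 0.2688]
orientation: [0.92, -0.391, 0.0, 0.0]
ft_force: [0.9, 0.9, -0.2]
finger_gap: 0.0618
finger_force: 0.0
```

Call:
{"op": "drive_tool", "data": {"steps": [[-0.181, 0.028, -0.012, 0, 0, -0.099, 0.32], [-0.362, 0.056, -0.023, 0, 0, -0.198, 0.32], [-0.543, 0.084, -0.034, 0, 0, -0.297, 0.32], [-0.724, 0.112, -0.045, 0, 0, -0.396, 0.32], [-0.905, 0.141, -0.056, 0, 0, -0.495, 0.32]]}}

```text
time: 6.08
ee_pos: [0.419, -0.0112, 0.28]
orientation: [1.0, -0.013, 0.0, 0.0]
ft_force: [-0.1, -0.4, -0.2]
finger_gap: 0.0622
finger_force: 0.0
```

Call:
{"op": "drive_tool", "data": {"steps": [[0, 0, 0, 0, 0, 0, 0.32], [0, 0, 0, 0, 0, 0, 0.32], [0, 0, 0, 0, 0, 0, 0.32]]}}

```text
time: 6.45
ee_pos: [0.4207, -0.0122, 0.2799]
orientation: [1.0, -0.016, 0.0, 0.0]
ft_force: [-0.3, -0.6, -0.2]
finger_gap: 0.062
finger_force: 0.0
```

```bash
python3 - <<'E'
from h import *
import pickle
s=vision.snapshot("wrist"); save(s,"w2"); pickle.dump(s,open("w2.pkl","wb")); print(sensors.sense()["ee_pos"])
E
```

```text
[ 0.42063505 -0.0121705   0.27979461]
```

View pics/w2.png

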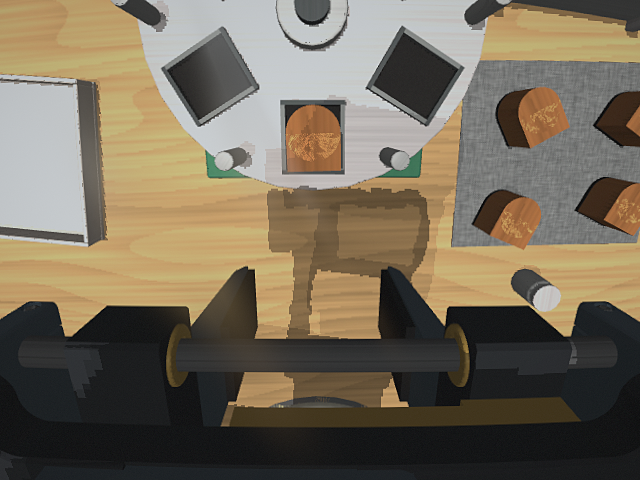

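Wrist view: the finished heel (flat face towards the robot) sits in the nest. Outer fence corners are (281,100), (345,99), (346,173), (281,174); front pegs at (224,160) and (401,160).

```bash
python3 - <<'E'
from h import *
import pickle
s=pickle.load(open("w2.pkl","rb"))
q=back(s,[(281,100),(345,99),(346,173),(281,174)],.078); print("nest",q[:,:2].round(4),q.mean(0))
v=(q[0]+q[1])/2-(q[2]+q[3])/2; print("dir",np.degrees(np.arctan2(v[1],v[0])),np.hypot(*v[:2]))
p=back(s,[(224,160),(401,160)],.13); print("pegs",p,np.degrees(np.arctan2(p[0,0]-p[1,0],p[0,1]-p[1,1])))
h=back(s,[(286,171),(342,171),(313,105)],.12); print("heel",h)
print(fitheel(s,[.494,-.012],.07,yaws=[0,-.1,.1]))
for g in [(.414,-.352),(.402,-.226),(.512,-.36),(.514,-.234)]: print(g,fitheel(s,g,0,yaws=[-.5,.5]) if proj(s,[[*g,.03]])[0,0]<600 else '')
E
```

```text
nest [[ 0.5286  0.0167]
 [ 0.5275 -0.0404]
 [ 0.4618 -0.0405]
 [ 0.4629  0.0204]] [ 0.49520069 -0.01093348  0.078     ]
dir -1.6054718149297103 0.06572720049027803
pegs [[ 0.48155331  0.05975802  0.13      ]
 [ 0.47701563 -0.08041238  0.13      ]] 1.8541644766858127
heel [[ 0.470063    0.01191522  0.12      ]
 [ 0.46857834 -0.0341489   0.12      ]
 [ 0.52096775 -0.01211134  0.12      ]]Traceback (most recent call last):
  File "<stdin>", line 8, in <module>
  File "h.py", line 35, in fitheel
    k=np.bincount(ids).argmax(); m=(lab==k)
ValueError: attempt to get argmax of an empty sequence
```

```bash
python3 - <<'E'
from pl import plan
plan([(.4873,-.0108,.19,-1.8,62),(.4873,-.0108,.104,-1.8,62,3),(.4873,-.0108,.104,-1.8,30,3)])
print()
plan([(.4873,-.0108,.23,-1.8,30,1),(.48,.31,.23,-1.8,30),(.48,.31,.07,-1.8,30,1),(.48,.31,.0405,-1.8,30,3)])
E
```

```text
[[0.168,-0.008,0.225,0,0,0,0.32],[0.337,-0.017,0.45,0,0,0,0.32],[0.337,-0.017,0.665,0,0,0,0.32],[0.337,-0.017,0.88,0,0,0,0.32],[0.337,-0.017,0.88,0,0,0,0.32]]
[[-0,0,0,0,0,0,0.32],[-0,0,0,0,0,0,0.32],[-0,0,0,0,0,0,0.67],[-0,0,0,0,0,0,0.67],[-0,0,0,0,0,0,0.67]]
end [ 0.4874 -0.0107  0.104  -1.77  ]

[[-0,0,-0.21,0,0,0,0.67],[-0,0,-0.42,0,0,0,0.67],[-0,0,-0.63,0,0,0,0.67],[-0,0,-0.63,0,0,0,0.67],[-0.015,-0.267,-0.63,0,0,0,0.67]]
[[-0.014,-0.267,-0,0,0,0,0.67],[-0.028,-0.534,-0,0,0,0,0.67],[-0.043,-0.801,-0,0,0,0,0.67]]
[[-0.014,-0.267,-0,0,0,0,0.67],[-0.029,-0.534,-0,0,0,0,0.67],[-0.029,-0.534,0.267,0,0,0,0.67],[-0.029,-0.534,0.533,0,0,0,0.67],[-0.029,-0.534,0.8,0,0,0,0.67]]
[[0,0,-0,0,0,0,0.67],[0,0,0.147,0,0,0,0.67],[0,0,0.147,0,0,0,0.67],[0,0,0.147,0,0,0,0.67],[0,0,0.147,0,0,0,0.67]]
end [ 0.4799  0.3101  0.0406 -1.77  ]
```

Call:
{"op": "drive_tool", "data": {"steps": [[0.168, -0.008, 0.225, 0, 0, 0, 0.32], [0.337, -0.017, 0.45, 0, 0, 0, 0.32], [0.337, -0.017, 0.665, 0, 0, 0, 0.32], [0.337, -0.017, 0.88, 0, 0, 0, 0.32], [0.337, -0.017, 0.88, 0, 0, 0, 0.32]], "force": 25}}

```text
time: 7.12
ee_pos: [0.4861, -0.0105, 0.1017]
orientation: [1.0, -0.016, -0.003, -0.0]
ft_force: [-0.8, 0.6, 0.4]
finger_gap: 0.062
finger_force: 0.0
```

Call:
{"op": "drive_tool", "data": {"steps": [[0, 0, 0, 0, 0, 0, 0.32], [0, 0, 0, 0, 0, 0, 0.32], [0, 0, 0, 0, 0, 0, 0.67], [0, 0, 0, 0, 0, 0, 0.67], [0, 0, 0, 0, 0, 0, 0.67]]}}

```text
time: 7.75
ee_pos: [0.4878, -0.0105, 0.1045]
orientation: [1.0, -0.015, 0.0, 0.0]
ft_force: [-1.5, -0.1, 10.2]
finger_gap: 0.044
finger_force: 24.9
```

Call:
{"op": "drive_tool", "data": {"steps": [[0, 0, -0.21, 0, 0, 0, 0.67], [0, 0, -0.42, 0, 0, 0, 0.67], [0, 0, -0.63, 0, 0, 0, 0.67], [0, 0, -0.63, 0, 0, 0, 0.67], [-0.015, -0.267, -0.63, 0, 0, 0, 0.67]]}}

```text
time: 8.38
ee_pos: [0.4865, 0.0416, 0.2297]
orientation: [1.0, -0.018, 0.0, 0.0]
ft_force: [-0.2, 1.7, -1.7]
finger_gap: 0.0441
finger_force: 24.9
```

Call:
{"op": "drive_tool", "data": {"steps": [[-0.014, -0.267, 0, 0, 0, 0, 0.67], [-0.028, -0.534, 0, 0, 0, 0, 0.67], [-0.043, -0.801, 0, 0, 0, 0, 0.67]]}}

```text
time: 8.75
ee_pos: [0.4817, 0.205, 0.2288]
orientation: [1.0, -0.015, -0.001, 0.0]
ft_force: [1.1, -0.1, -2.1]
finger_gap: 0.0443
finger_force: 24.9
```

Call:
{"op": "drive_tool", "data": {"steps": [[-0.014, -0.267, 0, 0, 0, 0, 0.67], [-0.029, -0.534, 0, 0, 0, 0, 0.67], [-0.029, -0.534, 0.267, 0, 0, 0, 0.67], [-0.029, -0.534, 0.533, 0, 0, 0, 0.67], [-0.029, -0.534, 0.8, 0, 0, 0, 0.67]]}}

```text
time: 9.38
ee_pos: [0.4791, 0.3101, 0.0674]
orientation: [1.0, -0.015, -0.0, 0.0]
ft_force: [1.9, 0.1, -1.0]
finger_gap: 0.0444
finger_force: 24.9
```

Call:
{"op": "drive_tool", "data": {"steps": [[0, 0, 0, 0, 0, 0, 0.67], [0, 0, 0.147, 0, 0, 0, 0.67], [0, 0, 0.147, 0, 0, 0, 0.67], [0, 0, 0.147, 0, 0, 0, 0.67], [0, 0, 0.147, 0, 0, 0, 0.67]]}}

```text
time: 10.0
ee_pos: [0.4805, 0.3106, 0.0419]
orientation: [1.0, -0.015, 0.001, -0.0]
ft_force: [1.0, -0.3, -1.6]
finger_gap: 0.0436
finger_force: 25.0
```

```bash
python3 - <<'E'
from pl import plan
plan([(.48,.31,.0405,-1.8,60,3),(.48,.31,.26,-1.8,60),(.40,-.25,.28,-20,66,3)])
E
```

```text
[[0,0,0,0,0,0,0.34],[0,0,0,0,0,0,0.34],[0,0,0,0,0,0,0.34],[0,0,0,0,0,0,0.34],[0,0,-0.274,0,0,0,0.34]]
[[0,0,-0.274,0,0,0,0.34],[0,0,-0.549,0,0,0,0.34],[0,0,-0.823,0,0,0,0.34],[-0.031,0.281,-0.833,0,0,0.021,0.28],[-0.062,0.563,-0.843,0,0,0.041,0.28]]
[[-0.013,0.282,-0.01,0,0,0.02,0.28],[-0.027,0.565,-0.02,0,0,0.04,0.28],[-0.04,0.847,-0.03,0,0,0.06,0.28]]
[[0.014,0.283,-0.01,0,0,0.021,0.28],[0.027,0.565,-0.02,0,0,0.041,0.28],[0.041,0.848,-0.03,0,0,0.061,0.28]]
[[0.04,0.28,-0.01,0,0,0.02,0.28],[0.081,0.56,-0.02,0,0,0.041,0.28],[0.081,0.56,-0.02,0,0,0.041,0.28],[0.081,0.56,-0.02,0,0,0.041,0.28],[0.081,0.56,-0.02,0,0,0.041,0.28]]
end [  0.4001  -0.2501   0.28   -20.04  ]
```

```bash
echo '[0.4799,0.3101,0.0406,-1.77]' > cmd.json; python3 - <<'E'
from pl import plan
plan([(.48,.31,.0405,-1.8,60,3),(.48,.31,.26,-1.8,60),(.33,-.28,.28,-20,66,3)])
E
```

```text
[[0.001,0,0,0,0,0,0.34],[0.001,0,0,0,0,0,0.34],[0.001,0,0,0,0,0,0.34],[0.001,0,0,0,0,0,0.34],[0.001,0,-0.274,0,0,0,0.34]]
[[-0,0,-0.274,0,0,0,0.34],[-0,0,-0.549,0,0,0,0.34],[-0,0,-0.823,0,0,0,0.34],[-0.06,0.271,-0.832,0,0,0.019,0.28],[-0.12,0.541,-0.841,0,0,0.037,0.28]]
[[-0.044,0.273,-0.009,0,0,0.018,0.28],[-0.088,0.546,-0.018,0,0,0.037,0.28],[-0.132,0.819,-0.027,0,0,0.055,0.28]]
[[-0.021,0.276,-0.01,0,0,0.019,0.28],[-0.041,0.552,-0.019,0,0,0.037,0.28],[-0.061,0.828,-0.028,0,0,0.055,0.28]]
[[0.003,0.277,-0.009,0,0,0.019,0.28],[0.007,0.554,-0.018,0,0,0.037,0.28],[0.01,0.83,-0.027,0,0,0.056,0.28],[0.01,0.83,-0.027,0,0,0.056,0.28],[0.01,0.83,-0.027,0,0,0.056,0.28]]
[[0,0,0,0,0,-0,0.28]]
end [  0.33    -0.2799   0.28   -20.04  ]
```

Call:
{"op": "drive_tool", "data": {"steps": [[0, 0, 0, 0, 0, 0, 0.34], [0, 0, 0, 0, 0, 0, 0.34], [0, 0, 0, 0, 0, 0, 0.34], [0, 0, 0, 0, 0, 0, 0.34], [0, 0, -0.274, 0, 0, 0, 0.34]]}}

```text
time: 10.62
ee_pos: [0.4781, 0.3093, 0.0929]
orientation: [1.0, -0.016, -0.003, 0.002]
ft_force: [0.4, -0.4, 0.4]
finger_gap: 0.0602
finger_force: 0.0
```

Call:
{"op": "drive_tool", "data": {"steps": [[0, 0, -0.274, 0, 0, 0, 0.34], [0, 0, -0.549, 0, 0, 0, 0.34], [0, 0, -0.823, 0, 0, 0, 0.34], [-0.06, 0.271, -0.832, 0, 0, 0.019, 0.28], [-0.12, 0.541, -0.841, 0, 0, 0.037, 0.28]]}}

```text
time: 11.25
ee_pos: [0.4523, 0.202, 0.264]
orientation: [0.999, -0.044, 0.001, -0.0]
ft_force: [1.2, -0.3, 0.3]
finger_gap: 0.0657
finger_force: 0.0
```

Call:
{"op": "drive_tool", "data": {"steps": [[-0.044, 0.273, -0.009, 0, 0, 0.018, 0.28], [-0.088, 0.546, -0.018, 0, 0, 0.037, 0.28], [-0.132, 0.819, -0.027, 0, 0, 0.055, 0.28]]}}

```text
time: 11.62
ee_pos: [0.4111, 0.0407, 0.2691]
orientation: [0.996, -0.088, 0.0, 0.0]
ft_force: [0.5, -0.7, 0.6]
finger_gap: 0.0658
finger_force: 0.0
```

Call:
{"op": "drive_tool", "data": {"steps": [[-0.021, 0.276, -0.01, 0, 0, 0.019, 0.28], [-0.041, 0.552, -0.019, 0, 0, 0.037, 0.28], [-0.061, 0.828, -0.028, 0, 0, 0.055, 0.28]]}}

```text
time: 12.0
ee_pos: [0.3701, -0.1204, 0.2747]
orientation: [0.991, -0.131, 0.0, 0.0]
ft_force: [1.3, -0.3, -0.5]
finger_gap: 0.0655
finger_force: 0.0
```

Call:
{"op": "drive_tool", "data": {"steps": [[0.003, 0.277, -0.009, 0, 0, 0.019, 0.28], [0.007, 0.554, -0.018, 0, 0, 0.037, 0.28], [0.01, 0.83, -0.027, 0, 0, 0.056, 0.28], [0.01, 0.83, -0.027, 0, 0, 0.056, 0.28], [0.01, 0.83, -0.027, 0, 0, 0.056, 0.28]]}}

```text
time: 12.62
ee_pos: [0.3296, -0.2793, 0.2797]
orientation: [0.985, -0.174, -0.0, -0.0]
ft_force: [-0.5, 0.2, 0.2]
finger_gap: 0.0658
finger_force: 0.0
```

```bash
python3 - <<'E'
from h import *
import pickle
w=vision.snapshot("wrist"); pickle.dump(w,open("w3.pkl","wb")); s=vision.snapshot("scene"); pickle.dump(s,open("s3.pkl","wb"))
print(sensors.sense()["ee_pos"])
im=np.hstack([cv2.resize(w["color"],(400,300)),cv2.resize(s["color"][140:350,180:460],(400,300))]); cv2.imwrite("pics/m3.png",im[...,::-1])
for g in [(.414,-.352),(.402,-.226),(.512,-.36),(.514,-.234)]:
    print(g,proj(w,[[*g,.03]])[0].round())
    for c in(s,w):
        try: print(fitheel(c,g,0,yaws=[-1,-.5,0,.5]))
        except Exception as e: print(e)
E
```

```text
bash:  1116 Segmentation fault         python3 - <<'E'
from h import *
import pickle
w=vision.snapshot("wrist"); pickle.dump(w,open("w3.pkl","wb")); s=vision.snapshot("scene"); pickle.dump(s,open("s3.pkl","wb"))
print(sensors.sense()["ee_pos"])
im=np.hstack([cv2.resize(w["color"],(400,300)),cv2.resize(s["color"][140:350,180:460],(400,300))]); cv2.imwrite("pics/m3.png",im[...,::-1])
for g in [(.414,-.352),(.402,-.226),(.512,-.36),(.514,-.234)]:
    print(g,proj(w,[[*g,.03]])[0].round())
    for c in(s,w):
        try: print(fitheel(c,g,0,yaws=[-1,-.5,0,.5]))
        except Exception as e: print(e)
E
```

View pics/m3.png

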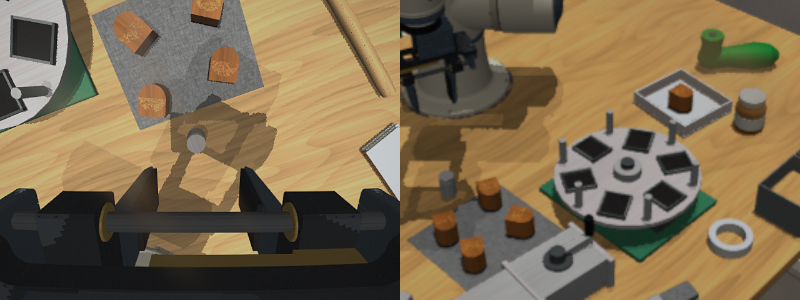

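The wrist view (at half scale) shows the heels at (152,98), (135,33), (223,65) and (207,12). The scene shows the finished heel upright in the tray and the handle open.

```bash
python3 - <<'E'
t=open("h.py").read()
t=t.replace('n=26 if s["vfov"]<51 else 40','n=26 if s["vfov"]<51 else 56\n    s=dict(s,color=cv2.copyMakeBorder(s["color"],60,60,60,60,cv2.BORDER_CONSTANT),cx=s["cx"]+60,cy=s["cy"]+60); c0=c0+60; occ=None if occ is None else np.array(occ)+60')
t=t.replace("im=np.zeros(M.shape,np.float32)","q=np.clip(q,-1500,1500); im=np.zeros(M.shape,np.float32)")
open("h.py","w").write(t)
E
cat > look.py <<'E'
from h import *
import pickle,sys
def fits(cams,G,**k):
    for g in G:
        for c in cams:
            try: p,f=fitheel(c,g,0,**k); print(g,p[:2].round(4),(np.degrees(p[2])%360).round(1),round(float(f),3))
            except Exception as e: print(g,e)
if __name__=="__main__":
    w=pickle.load(open("w3.pkl","rb")); s=pickle.load(open("s3.pkl","rb"))
    fits((s,w),[(.414,-.352),(.402,-.226),(.512,-.36),(.514,-.234)],yaws=[-1,-.5,0,.5])
E
python3 look.py
```

```text
(0.414, -0.352) [ 0.4132 -0.3525] 330.7 0.108
(0.414, -0.352) attempt to get argmax of an empty sequence
(0.402, -0.226) [ 0.4021 -0.2265] 330.0 0.119
(0.402, -0.226) attempt to get argmax of an empty sequence
(0.512, -0.36) [ 0.5114 -0.3607] 327.0 0.175
(0.512, -0.36) [ 0.4265 -0.3204] 2.3 1.0
(0.514, -0.234) [ 0.5136 -0.2362] 31.4 0.173
(0.514, -0.234) attempt to get argmax of an empty sequence
```

```bash
python3 - <<'E'
import pickle,cv2,numpy as np
w=pickle.load(open("w3.pkl","rb")); h=cv2.cvtColor(w["color"],cv2.COLOR_RGB2HSV)
for n,(x,y) in dict(B=(243,157),D=(208,46),A=(357,108),Bside=(266,160),Dside=(240,75),wood=(460,200),wood2=(150,220),mat=(300,120)).items():
    r=h[y-4:y+5,x-4:x+5].reshape(-1,3); print(n,np.percentile(r,[10,50,90],axis=0).astype(int).tolist())
from h import proj
for g in [(.414,-.352),(.402,-.226),(.512,-.36),(.514,-.234)]: print(proj(w,[[*g,.05],[*g,0]]).round())
E
```

```text
B [[12, 131, 160], [14, 135, 170], [17, 138, 188]]
D [[12, 131, 155], [13, 134, 162], [14, 140, 169]]
A [[13, 152, 152], [13, 155, 171], [14, 157, 187]]
Bside [[12, 86, 69], [13, 100, 79], [15, 142, 184]]
Dside [[11, 10, 70], [14, 23, 89], [18, 66, 122]]
wood [[17, 104, 202], [18, 114, 202], [22, 117, 203]]
wood2 [[19, 105, 199], [20, 107, 199], [21, 109, 200]]
mat [[30, 2, 107], [45, 4, 114], [80, 5, 120]]
[[358. 105.]
 [354. 107.]]
[[243. 162.]
 [252. 158.]]
[[332.  -4.]
 [330.  12.]]
[[204.  46.]
 [218.  55.]]
```

```bash
sed -i 's/    return (hsv\[.*/    return (hsv[...,1]>160)\&(hsv[...,0]<22) if s["vfov"]<60 else (hsv[...,1]>70)\&(hsv[...,0]<16)/' h.py; python3 look.py
```

```text
(0.414, -0.352) [ 0.4132 -0.3525] 330.7 0.108
(0.414, -0.352) [ 0.4157 -0.3534] 333.9 0.022
(0.402, -0.226) [ 0.4021 -0.2265] 330.0 0.119
(0.402, -0.226) [ 0.4031 -0.2259] 335.5 0.204
(0.512, -0.36) [ 0.5114 -0.3607] 327.0 0.175
(0.512, -0.36) [ 0.4947 -0.3504] 49.0 1.175
(0.514, -0.234) [ 0.5136 -0.2362] 31.4 0.173
(0.514, -0.234) [ 0.5126 -0.2363] 27.9 0.104
```

```bash
echo '[0.33,-0.2799,0.28,-20.04]' > cmd.json; cat > go.py <<'E'
import sys,numpy as np
from pl import plan
def pick(x,y,yaw,off=.009,zt=.19):
    a=np.radians(yaw); X,Y=x-off*np.cos(a),y-off*np.sin(a)
    plan([(X,Y,zt,yaw,66),(X,Y,.06,yaw,66,1),(X,Y,.034,yaw,66,2),(X,Y,.034,yaw,30,4)])
def carry(off=.009):
    import json; c=json.load(open("cmd.json")); a=np.radians(-1.8); X,Y=.4954-off*np.cos(a),-.0108-off*np.sin(a)
    print("carry"); plan([(c[0],c[1],.2,c[3],30),(X,Y,.215,-1.8,30),(X,Y,.13,-1.8,30,3),(X,Y,.108,-1.8,30,3)])
E
python3 -c "
from go import *
pick(.403,-.226,-25); carry()"
```

```text
[[0.069,-0.127,0.15,0,0,0.018,0.28],[0.137,-0.255,0.3,0,0,0.037,0.28],[0.206,-0.382,0.45,0,0,0.055,0.28],[0.206,-0.382,0.667,0,0,0.055,0.28],[0.206,-0.382,0.883,0,0,0.055,0.28]]
[[-0,-0,0.217,0,0,0,0.28],[-0,-0,0.217,0,0,0,0.28],[-0,-0,0.347,0,0,0,0.28],[-0,-0,0.347,0,0,0,0.28],[-0,-0,0.347,0,0,0,0.28]]
[[-0,-0,0,0,0,0,0.67],[-0,-0,0,0,0,0,0.67],[-0,-0,0,0,0,0,0.67],[-0,-0,0,0,0,0,0.67]]
end [  0.3949  -0.2222   0.034  -24.99  ]
carry
[[0,0,-0.277,0,0,-0,0.67],[0,0,-0.553,0,0,-0,0.67],[0,0,-0.83,0,0,-0,0.67],[-0.008,-0.288,-0.849,0,0,-0.064,0.67],[-0.016,-0.576,-0.867,0,0,-0.129,0.67]]
[[0.05,-0.284,-0.019,0,0,-0.064,0.67],[0.1,-0.568,-0.038,0,0,-0.129,0.67],[0.1,-0.568,0.175,0,0,-0.129,0.67],[0.1,-0.568,0.387,0,0,-0.129,0.67],[0.1,-0.568,0.387,0,0,-0.129,0.67]]
[[0,-0,-0,0,0,0,0.67],[0,-0,-0,0,0,0,0.67],[0,-0,0.11,0,0,0,0.67],[0,-0,0.11,0,0,0,0.67],[0,-0,0.11,0,0,0,0.67]]
[[0,-0,-0,0,0,0,0.67]]
end [ 0.4864 -0.0106  0.108  -1.77  ]
```

Call:
{"op": "drive_tool", "data": {"steps": [[0.069, -0.127, 0.15, 0, 0, 0.018, 0.28], [0.137, -0.255, 0.3, 0, 0, 0.037, 0.28], [0.206, -0.382, 0.45, 0, 0, 0.055, 0.28], [0.206, -0.382, 0.667, 0, 0, 0.055, 0.28], [0.206, -0.382, 0.883, 0, 0, 0.055, 0.28]]}}

```text
time: 13.35
ee_pos: [0.3954, -0.2206, 0.1024]
orientation: [0.977, -0.215, 0.0, 0.0]
ft_force: [0.1, -0.5, 0.0]
finger_gap: 0.0657
finger_force: 0.0
```

Call:
{"op": "drive_tool", "data": {"steps": [[0, 0, 0.217, 0, 0, 0, 0.28], [0, 0, 0.217, 0, 0, 0, 0.28], [0, 0, 0.347, 0, 0, 0, 0.28], [0, 0, 0.347, 0, 0, 0, 0.28], [0, 0, 0.347, 0, 0, 0, 0.28]]}}

```text
time: 13.98
ee_pos: [0.3954, -0.2221, 0.0355]
orientation: [0.976, -0.216, 0.001, 0.0]
ft_force: [0.8, -1.0, -0.6]
finger_gap: 0.0654
finger_force: 0.0
```

Call:
{"op": "drive_tool", "data": {"steps": [[0, 0, 0, 0, 0, 0, 0.67], [0, 0, 0, 0, 0, 0, 0.67], [0, 0, 0, 0, 0, 0, 0.67], [0, 0, 0, 0, 0, 0, 0.67]]}}

```text
time: 14.48
ee_pos: [0.3949, -0.2221, 0.0344]
orientation: [0.976, -0.216, 0.0, 0.0]
ft_force: [-0.4, 1.5, 10.9]
finger_gap: 0.044
finger_force: 25.0
```

Call:
{"op": "drive_tool", "data": {"steps": [[0, 0, -0.277, 0, 0, 0, 0.67], [0, 0, -0.553, 0, 0, 0, 0.67], [0, 0, -0.83, 0, 0, 0, 0.67], [-0.008, -0.288, -0.849, 0, 0, -0.064, 0.67], [-0.016, -0.576, -0.867, 0, 0, -0.129, 0.67]]}}

```text
time: 15.1
ee_pos: [0.441, -0.1154, 0.2083]
orientation: [0.993, -0.116, 0.001, 0.0]
ft_force: [1.4, -0.4, -1.4]
finger_gap: 0.0434
finger_force: 25.0
```

Call:
{"op": "drive_tool", "data": {"steps": [[0.05, -0.284, -0.019, 0, 0, -0.064, 0.67], [0.1, -0.568, -0.038, 0, 0, -0.129, 0.67], [0.1, -0.568, 0.175, 0, 0, -0.129, 0.67], [0.1, -0.568, 0.387, 0, 0, -0.129, 0.67], [0.1, -0.568, 0.387, 0, 0, -0.129, 0.67]]}}

```text
time: 15.72
ee_pos: [0.4843, -0.0099, 0.1281]
orientation: [1.0, -0.015, -0.003, -0.0]
ft_force: [-0.3, -0.3, 0.1]
finger_gap: 0.0439
finger_force: 25.0
```

Call:
{"op": "drive_tool", "data": {"steps": [[0, 0, 0, 0, 0, 0, 0.67], [0, 0, 0, 0, 0, 0, 0.67], [0, 0, 0, 0, 0, 0, 0.67]]}}

```text
time: 16.1
ee_pos: [0.4868, -0.0106, 0.131]
orientation: [1.0, -0.016, 0.001, 0.0]
ft_force: [-0.8, 0.3, -0.2]
finger_gap: 0.0441
finger_force: 25.0
```

```bash
python3 - <<'E'
from h import *
s=vision.snapshot("scene"); w=vision.snapshot("wrist"); import pickle; pickle.dump(s,open("s4.pkl","wb"))
print(sensors.sense()["ee_pos"])
a=cv2.resize(s["color"][185:275,270:390],(560,420),interpolation=cv2.INTER_CUBIC)
b=cv2.resize(w["color"][0:420,170:470],(240,336)); b=cv2.copyMakeBorder(b,0,84,0,0,cv2.BORDER_CONSTANT)
cv2.imwrite("pics/m4.png",np.hstack([a,b])[...,::-1])
E
```

```text
[ 0.48656104 -0.01045924  0.13054487]
```

View pics/m4.png

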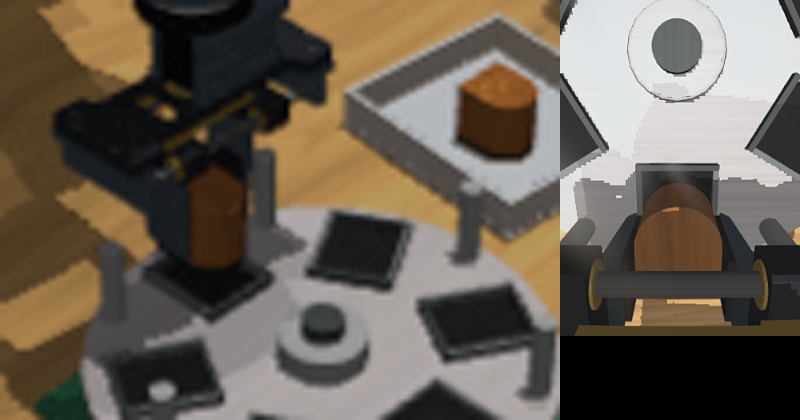

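The grip holds the heel over the nest. In the wrist view its round back apex is at about (317,229) at the base and (317,259) at the top, laterally centred in the nest.

```bash
python3 - <<'E'
from h import *
w=vision.snapshot("wrist"); t=sensors.sense()["ee_pos"]; zb=t[2]-.034
print(t)
for r in (225,229,233): print(r,back(w,[[317,r]],zb)[0])
for r in (257,260,263): print(r,back(w,[[317,r]],zb+.05)[0])
g=w["color"][195:290,314:321].mean((1,2)).round().astype(int); print(dict(zip(range(195,290,2),g[::2])))
E
```

```text
[ 0.48645867 -0.01043344  0.13036238]
225 [ 0.52187352 -0.0115324   0.09636238]
229 [ 0.51976848 -0.01146695  0.09636238]
233 [ 0.51765005 -0.01140107  0.09636238]
257 [ 0.5223016  -0.01161188  0.14636238]
260 [ 0.52109282 -0.01157428  0.14636238]
263 [ 0.51987784 -0.01153649  0.14636238]
{195: np.int64(215), 197: np.int64(212), 199: np.int64(215), 201: np.int64(217), 203: np.int64(177), 205: np.int64(68), 207: np.int64(112), 209: np.int64(109), 211: np.int64(109), 213: np.int64(101), 215: np.int64(82), 217: np.int64(76), 219: np.int64(75), 221: np.int64(73), 223: np.int64(71), 225: np.int64(67), 227: np.int64(62), 229: np.int64(73), 231: np.int64(71), 233: np.int64(68), 235: np.int64(66), 237: np.int64(63), 239: np.int64(61), 241: np.int64(60), 243: np.int64(58), 245: np.int64(57), 247: np.int64(55), 249: np.int64(55), 251: np.int64(54), 253: np.int64(54), 255: np.int64(53), 257: np.int64(47), 259: np.int64(97), 261: np.int64(108), 263: np.int64(93), 265: np.int64(71), 267: np.int64(72), 269: np.int64(72), 271: np.int64(72), 273: np.int64(72), 275: np.int64(72), 277: np.int64(72), 279: np.int64(72), 281: np.int64(72), 283: np.int64(72), 285: np.int64(72), 287: np.int64(72), 289: np.int64(72)}
```

Call:
{"op": "drive_tool", "data": {"steps": [[0, 0, 0.05, 0, 0, 0, 0.67], [0, 0, 0.1, 0, 0, 0, 0.67], [0, 0, 0.127, 0, 0, 0, 0.67], [0, 0, 0.127, 0, 0, 0, 0.67]]}}

```text
time: 16.75
ee_pos: [0.486, -0.0103, 0.1039]
orientation: [1.0, -0.015, -0.0, -0.0]
ft_force: [-0.4, -0.4, -1.6]
finger_gap: 0.0438
finger_force: 25.0
```

Call:
{"op": "drive_tool", "data": {"steps": [[0, 0, 0, 0, 0, 0, 0.67], [0, 0, 0, 0, 0, 0, 0.67]]}}

```text
time: 17.0
ee_pos: [0.4863, -0.0103, 0.1044]
orientation: [1.0, -0.015, -0.0, -0.0]
ft_force: [0.8, -0.0, -1.7]
finger_gap: 0.0442
finger_force: 25.0
```

```bash
echo '[0.4865,-0.0105,0.1046,-1.77]' > cmd.json; cat >> go.py <<'E'
def release():
    import json; c=json.load(open("cmd.json")); print("release"); plan([(*c[:4],60,3),(*c[:2],.2,c[3],60)])
def push(ax=.6003,ay=-.0138,phi0=148.2):
    print("push"); z=.112
    def F(phi,d):
        p=np.radians(phi); return (ax+.14*np.cos(p)+d*np.sin(p), ay+.14*np.sin(p)-d*np.cos(p))
    w=[(*F(phi0,.034),.2,phi0-180,10),(*F(phi0,.034),z,phi0-180,10,2)]
    w+=[(*F(phi0+k,.0215),z,phi0-180+k,10) for k in (0,5,10,15,20,25,30,35,40,43)]
    plan(w); plan([(*F(phi0+43,.027),z,phi0-180+43,10),(*F(phi0+43,.027),.2,phi0-180+43,10)])
def view():
    print("view"); plan([(.33,-.28,.28,-20,66,3)])
E
python3 -c "
from go import *
release(); push(); view()"
```

```text
release
[[0,0,-0,0,0,-0,0.34],[0,0,-0,0,0,-0,0.34],[0,0,-0,0,0,-0,0.34],[0,0,-0.238,0,0,-0,0.34],[0,0,-0.477,0,0,-0,0.34]]
end [ 0.4865 -0.0105  0.2    -1.77  ]
push
[[0.012,-0.125,-0,0,0,0.083,0.89],[0.024,-0.249,-0,0,0,0.167,0.89],[0.036,-0.374,-0,0,0,0.25,0.89],[0.048,-0.499,-0,0,0,0.334,0.89],[0.048,-0.499,0.22,0,0,0.334,0.89]]
[[0,0,0.22,0,0,-0,0.89],[0,0,0.22,0,0,-0,0.89],[0,0,0.22,0,0,-0,0.89],[0,0.063,0.22,0,0,-0,0.89],[-0.006,0.124,0.22,0,0,-0.056,0.89]]
[[-0.007,0.062,-0,0,0,-0.055,0.89],[-0.008,0.123,-0,0,0,-0.111,0.89],[-0.004,0.185,-0,0,0,-0.167,0.89],[0.005,0.246,-0,0,0,-0.222,0.89],[0.02,0.306,-0,0,0,-0.278,0.89]]
[[-0.007,0.061,-0,0,0,-0.055,0.89],[-0.008,0.123,-0,0,0,-0.111,0.89],[-0.006,0.16,-0,0,0,-0.144,0.89]]
end [ 0.4589 -0.0199  0.112  11.19  ]
[[-0,-0.027,-0,0,0,-0,0.89],[-0,-0.027,-0.22,0,0,-0,0.89],[-0,-0.027,-0.44,0,0,-0,0.89]]
end [ 0.4578 -0.0146  0.2    11.19  ]
view
[[-0.147,0.196,-0.067,0,0,0.058,0.28],[-0.295,0.393,-0.133,0,0,0.116,0.28],[-0.442,0.589,-0.2,0,0,0.173,0.28],[-0.59,0.785,-0.267,0,0,0.231,0.28],[-0.737,0.982,-0.333,0,0,0.289,0.28]]
[[-0.047,0.241,-0.067,0,0,0.058,0.28],[-0.047,0.241,-0.067,0,0,0.058,0.28],[-0.047,0.241,-0.067,0,0,0.058,0.28],[-0.047,0.241,-0.067,0,0,0.058,0.28]]
end [  0.3299  -0.28     0.28   -20.04  ]
```

Call:
{"op": "drive_tool", "data": {"steps": [[0, 0, 0, 0, 0, 0, 0.34], [0, 0, 0, 0, 0, 0, 0.34], [0, 0, 0, 0, 0, 0, 0.34], [0, 0, -0.238, 0, 0, 0, 0.34], [0, 0, -0.477, 0, 0, 0, 0.34]]}}

```text
time: 17.62
ee_pos: [0.4859, -0.0103, 0.2009]
orientation: [1.0, -0.016, -0.001, -0.0]
ft_force: [0.5, -0.0, -0.5]
finger_gap: 0.0605
finger_force: 0.0
```

Call:
{"op": "drive_tool", "data": {"steps": [[0.012, -0.125, 0, 0, 0, 0.083, 0.89], [0.024, -0.249, 0, 0, 0, 0.167, 0.89], [0.036, -0.374, 0, 0, 0, 0.25, 0.89], [0.048, -0.499, 0, 0, 0, 0.334, 0.89], [0.048, -0.499, 0, 0, 0, 0.334, 0.89]]}}

```text
time: 18.25
ee_pos: [0.499, 0.0903, 0.1999]
orientation: [0.962, -0.274, 0.0, -0.0]
ft_force: [-0.2, -1.2, -1.1]
finger_gap: 0.0129
finger_force: 0.0
```

Call:
{"op": "drive_tool", "data": {"steps": [[0, 0, 0.22, 0, 0, 0, 0.89], [0, 0, 0.44, 0, 0, 0, 0.89], [0, 0, 0.44, 0, 0, 0, 0.89], [0, 0.063, 0.44, 0, 0, 0, 0.89], [-0.006, 0.124, 0.44, 0, 0, -0.056, 0.89]]}}

```text
time: 18.88
ee_pos: [0.4855, 0.0681, 0.1136]
orientation: [0.973, -0.231, 0.001, -0.001]
ft_force: [2.2, 4.1, -3.1]
finger_gap: 0.0102
finger_force: 2.2
```

Call:
{"op": "drive_tool", "data": {"steps": [[-0.007, 0.062, 0, 0, 0, -0.055, 0.89], [-0.008, 0.123, 0, 0, 0, -0.111, 0.89], [-0.004, 0.185, 0, 0, 0, -0.167, 0.89], [0.005, 0.246, 0, 0, 0, -0.222, 0.89], [0.02, 0.306, 0, 0, 0, -0.278, 0.89]]}}

```text
time: 19.5
ee_pos: [0.4614, 0.0112, 0.1139]
orientation: [1.0, -0.014, 0.002, 0.0]
ft_force: [1.4, 1.4, -0.2]
finger_gap: 0.01
finger_force: 0.9
```

Call:
{"op": "drive_tool", "data": {"steps": [[-0.007, 0.061, 0, 0, 0, -0.055, 0.89], [-0.008, 0.123, 0, 0, 0, -0.111, 0.89], [-0.006, 0.16, 0, 0, 0, -0.144, 0.89]]}}

```text
time: 19.88
ee_pos: [0.4591, -0.021, 0.1139]
orientation: [0.995, 0.099, 0.001, 0.0]
ft_force: [0.8, 0.8, 1.7]
finger_gap: 0.0102
finger_force: 0.0
```

Call:
{"op": "drive_tool", "data": {"steps": [[0, -0.027, 0, 0, 0, 0, 0.89], [0, -0.027, -0.22, 0, 0, 0, 0.89], [0, -0.027, -0.44, 0, 0, 0, 0.89]]}}

```text
time: 20.25
ee_pos: [0.4571, -0.0141, 0.2018]
orientation: [0.995, 0.097, 0.0, 0.0]
ft_force: [1.0, -1.2, 0.6]
finger_gap: 0.0099
finger_force: 0.0
```

Call:
{"op": "drive_tool", "data": {"steps": [[-0.147, 0.196, -0.067, 0, 0, 0.058, 0.28], [-0.295, 0.393, -0.133, 0, 0, 0.116, 0.28], [-0.442, 0.589, -0.2, 0, 0, 0.173, 0.28], [-0.59, 0.785, -0.267, 0, 0, 0.231, 0.28], [-0.737, 0.982, -0.333, 0, 0, 0.289, 0.28]]}}

```text
time: 20.88
ee_pos: [0.3501, -0.2365, 0.268]
orientation: [0.991, -0.131, 0.001, 0.0]
ft_force: [0.5, 0.2, -0.4]
finger_gap: 0.0572
finger_force: 0.0
```

Call:
{"op": "drive_tool", "data": {"steps": [[-0.047, 0.241, -0.067, 0, 0, 0.058, 0.28], [-0.047, 0.241, -0.067, 0, 0, 0.058, 0.28], [-0.047, 0.241, -0.067, 0, 0, 0.058, 0.28], [-0.047, 0.241, -0.067, 0, 0, 0.058, 0.28], [-0.047, 0.241, -0.067, 0, 0, 0.058, 0.28]]}}

```text
time: 21.5
ee_pos: [0.33, -0.279, 0.2798]
orientation: [0.985, -0.173, -0.0, -0.0]
ft_force: [-0.2, -0.8, 0.5]
finger_gap: 0.0655
finger_force: 0.0
```

```bash
cat > snap.py <<'E'
from look import *
import sys
n=sys.argv[1]; G=[eval(a) for a in sys.argv[2:]]
w=vision.snapshot("wrist"); s=vision.snapshot("scene"); pickle.dump((w,s),open(n+".pkl","wb"))
print(sensors.sense()["ee_pos"])
cv2.imwrite(f"pics/{n}.png",np.hstack([cv2.resize(w["color"],(400,300)),cv2.resize(s["color"][160:355,180:440],(400,300))])[...,::-1])
fits((s,w),G,yaws=[-1,-.5,0,.5])
E
python3 snap.py n1 .415,-.353 .513,-.236 .512,-.36
```

```text
[ 0.3299428  -0.27928507  0.2798254 ]
(0.415, -0.353) [ 0.413  -0.3526] 330.7 0.101
(0.415, -0.353) [ 0.4156 -0.3534] 333.4 0.022
(0.513, -0.236) [ 0.5131 -0.2361] 32.7 0.176
(0.513, -0.236) [ 0.5125 -0.2364] 28.0 0.101
(0.512, -0.36) [ 0.5118 -0.3606] 326.5 0.177
(0.512, -0.36) [ 0.4921 -0.3453] 49.7 1.253
```

View pics/n1.png

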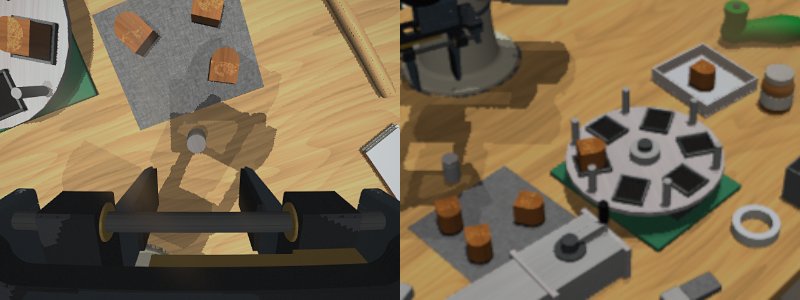

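The first heel is carried one click and the disc has settled at the click; three heels remain on the mat. Next is heel A.

```bash
sed -i 's/(X,Y,.13,-1.8,30,3),(X,Y,.108,-1.8,30,3)\]/(X,Y,.13,-1.8,30,3),(X,Y,.1046,-1.8,30,3)]/' go.py; python3 -c "
from go import *
pick(.4154,-.3532,-26.6); carry(); release(); push(); view()"
```

```text
[[0.161,0.064,0.15,0,0,0.024,0.28],[0.321,0.128,0.3,0,0,0.049,0.28],[0.482,0.192,0.45,0,0,0.073,0.28],[0.482,0.192,0.667,0,0,0.073,0.28],[0.482,0.192,0.883,0,0,0.073,0.28]]
[[0,0,0.217,0,0,-0,0.28],[0,0,0.217,0,0,-0,0.28],[0,0,0.347,0,0,-0,0.28],[0,0,0.347,0,0,-0,0.28],[0,0,0.347,0,0,-0,0.28]]
[[0,0,0,0,0,-0,0.67],[0,0,0,0,0,-0,0.67],[0,0,0,0,0,-0,0.67],[0,0,0,0,0,-0,0.67]]
end [  0.4073  -0.3491   0.034  -26.61  ]
carry
[[0,0,-0.277,0,0,-0,0.67],[0,0,-0.553,0,0,-0,0.67],[0,0,-0.83,0,0,-0,0.67],[-0.058,-0.242,-0.841,0,0,-0.039,0.67],[-0.116,-0.483,-0.851,0,0,-0.079,0.67]]
[[-0.027,-0.247,-0.011,0,0,-0.039,0.67],[-0.055,-0.494,-0.022,0,0,-0.079,0.67],[-0.082,-0.741,-0.033,0,0,-0.118,0.67],[-0.11,-0.987,-0.043,0,0,-0.157,0.67]]
[[0.034,-0.246,-0.011,0,0,-0.04,0.67],[0.034,-0.246,0.202,0,0,-0.04,0.67],[0.034,-0.246,0.414,0,0,-0.04,0.67],[0.034,-0.246,0.414,0,0,-0.04,0.67],[0.034,-0.246,0.414,0,0,-0.04,0.67]]
[[0,-0,0,0,0,0,0.67],[0,-0,0.127,0,0,0,0.67],[0,-0,0.127,0,0,0,0.67],[0,-0,0.127,0,0,0,0.67],[0,-0,0.127,0,0,0,0.67]]
end [ 0.4864 -0.0106  0.1046 -1.77  ]
release
[[0,0,-0,0,0,-0,0
[... 555 characters left out ...]
246,0,0,0,-0.222,0.89],[0.02,0.306,0,0,0,-0.278,0.89]]
[[-0.006,0.061,0,0,0,-0.055,0.89],[-0.008,0.123,0,0,0,-0.111,0.89],[-0.006,0.16,0,0,0,-0.144,0.89]]
end [ 0.4588 -0.0199  0.112  11.19  ]
[[-0,-0.027,0,0,0,-0,0.89],[-0,-0.027,-0.22,0,0,-0,0.89],[-0,-0.027,-0.44,0,0,-0,0.89]]
end [ 0.4578 -0.0146  0.2    11.19  ]
view
[[-0.147,0.196,-0.067,0,0,0.058,0.28],[-0.295,0.393,-0.133,0,0,0.116,0.28],[-0.442,0.589,-0.2,0,0,0.173,0.28],[-0.589,0.785,-0.267,0,0,0.231,0.28],[-0.737,0.982,-0.333,0,0,0.289,0.28]]
[[-0.046,0.241,-0.067,0,0,0.058,0.28],[-0.046,0.241,-0.067,0,0,0.058,0.28],[-0.046,0.241,-0.067,0,0,0.058,0.28],[-0.046,0.241,-0.067,0,0,0.058,0.28]]
end [  0.33    -0.2801   0.28   -20.04  ]
```

Call:
{"op": "drive_tool", "data": {"steps": [[0.161, 0.064, 0.15, 0, 0, 0.024, 0.28], [0.321, 0.128, 0.3, 0, 0, 0.049, 0.28], [0.482, 0.192, 0.45, 0, 0, 0.073, 0.28], [0.482, 0.192, 0.667, 0, 0, 0.073, 0.28], [0.482, 0.192, 0.883, 0, 0, 0.073, 0.28]]}}

```text
time: 22.22
ee_pos: [0.4075, -0.3489, 0.1019]
orientation: [0.973, -0.23, 0.0, 0.0]
ft_force: [1.3, -0.5, -0.1]
finger_gap: 0.0654
finger_force: 0.0
```

Call:
{"op": "drive_tool", "data": {"steps": [[0, 0, 0.217, 0, 0, 0, 0.28], [0, 0, 0.217, 0, 0, 0, 0.28], [0, 0, 0.347, 0, 0, 0, 0.28], [0, 0, 0.347, 0, 0, 0, 0.28], [0, 0, 0.347, 0, 0, 0, 0.28]]}}

```text
time: 22.85
ee_pos: [0.4077, -0.3495, 0.0355]
orientation: [0.973, -0.23, 0.001, 0.0]
ft_force: [0.7, 0.2, -0.5]
finger_gap: 0.0657
finger_force: 0.0
```

Call:
{"op": "drive_tool", "data": {"steps": [[0, 0, 0, 0, 0, 0, 0.67], [0, 0, 0, 0, 0, 0, 0.67], [0, 0, 0, 0, 0, 0, 0.67], [0, 0, 0, 0, 0, 0, 0.67]]}}

```text
time: 23.35
ee_pos: [0.4072, -0.3492, 0.0344]
orientation: [0.973, -0.23, 0.0, 0.0]
ft_force: [-0.6, 1.0, 8.7]
finger_gap: 0.0437
finger_force: 25.0
```

Call:
{"op": "drive_tool", "data": {"steps": [[0, 0, -0.277, 0, 0, 0, 0.67], [0, 0, -0.553, 0, 0, 0, 0.67], [0, 0, -0.83, 0, 0, 0, 0.67], [-0.058, -0.242, -0.841, 0, 0, -0.039, 0.67], [-0.116, -0.483, -0.851, 0, 0, -0.079, 0.67]]}}

```text
time: 23.98
ee_pos: [0.4297, -0.2514, 0.2049]
orientation: [0.986, -0.169, 0.001, 0.0]
ft_force: [0.3, 1.2, -1.2]
finger_gap: 0.0436
finger_force: 25.0
```

Call:
{"op": "drive_tool", "data": {"steps": [[-0.027, -0.247, -0.011, 0, 0, -0.039, 0.67], [-0.055, -0.494, -0.022, 0, 0, -0.079, 0.67], [-0.082, -0.741, -0.033, 0, 0, -0.118, 0.67], [-0.11, -0.987, -0.043, 0, 0, -0.157, 0.67]]}}

```text
time: 24.48
ee_pos: [0.4748, -0.0572, 0.2129]
orientation: [0.999, -0.046, 0.0, 0.0]
ft_force: [0.3, -1.0, -2.3]
finger_gap: 0.044
finger_force: 25.0
```

Call:
{"op": "drive_tool", "data": {"steps": [[0.034, -0.246, -0.011, 0, 0, -0.04, 0.67], [0.034, -0.246, 0.202, 0, 0, -0.04, 0.67], [0.034, -0.246, 0.414, 0, 0, -0.04, 0.67], [0.034, -0.246, 0.414, 0, 0, -0.04, 0.67], [0.034, -0.246, 0.414, 0, 0, -0.04, 0.67]]}}

```text
time: 25.1
ee_pos: [0.4867, -0.0106, 0.1311]
orientation: [1.0, -0.016, 0.0, 0.0]
ft_force: [0.7, 0.2, -1.4]
finger_gap: 0.0437
finger_force: 25.0
```

Call:
{"op": "drive_tool", "data": {"steps": [[0, 0, 0, 0, 0, 0, 0.67], [0, 0, 0.065, 0, 0, 0, 0.67], [0, 0, 0.127, 0, 0, 0, 0.67], [0, 0, 0.127, 0, 0, 0, 0.67], [0, 0, 0.127, 0, 0, 0, 0.67]]}}

```text
time: 25.72
ee_pos: [0.4859, -0.0104, 0.104]
orientation: [1.0, -0.016, -0.0, -0.0]
ft_force: [0.6, 0.1, -1.8]
finger_gap: 0.0439
finger_force: 25.0
```

Call:
{"op": "drive_tool", "data": {"steps": [[0, 0, 0, 0, 0, 0, 0.34], [0, 0, 0, 0, 0, 0, 0.34], [0, 0, 0, 0, 0, 0, 0.34], [0, 0, -0.238, 0, 0, 0, 0.34], [0, 0, -0.477, 0, 0, 0, 0.34]]}}

```text
time: 26.35
ee_pos: [0.4858, -0.0104, 0.2009]
orientation: [1.0, -0.015, -0.001, -0.0]
ft_force: [0.6, -1.0, 0.4]
finger_gap: 0.0602
finger_force: 0.0
```

Call:
{"op": "drive_tool", "data": {"steps": [[0.012, -0.125, 0, 0, 0, 0.083, 0.89], [0.024, -0.249, 0, 0, 0, 0.167, 0.89], [0.036, -0.374, 0, 0, 0, 0.25, 0.89], [0.048, -0.499, 0, 0, 0, 0.334, 0.89], [0.048, -0.499, 0, 0, 0, 0.334, 0.89]]}}

```text
time: 26.98
ee_pos: [0.4988, 0.0902, 0.1999]
orientation: [0.962, -0.274, 0.0, -0.0]
ft_force: [-0.1, -0.4, 0.4]
finger_gap: 0.0134
finger_force: 0.0
```

Call:
{"op": "drive_tool", "data": {"steps": [[0, 0, 0.22, 0, 0, 0, 0.89], [0, 0, 0.44, 0, 0, 0, 0.89], [0, 0, 0.44, 0, 0, 0, 0.89], [0, 0.063, 0.44, 0, 0, 0, 0.89], [-0.006, 0.124, 0.44, 0, 0, -0.056, 0.89]]}}

```text
time: 27.6
ee_pos: [0.4854, 0.068, 0.1137]
orientation: [0.973, -0.231, 0.001, -0.001]
ft_force: [1.9, 3.1, -2.8]
finger_gap: 0.0096
finger_force: 2.2
```

Call:
{"op": "drive_tool", "data": {"steps": [[-0.007, 0.062, 0, 0, 0, -0.055, 0.89], [-0.008, 0.123, 0, 0, 0, -0.111, 0.89], [-0.004, 0.185, 0, 0, 0, -0.167, 0.89], [0.005, 0.246, 0, 0, 0, -0.222, 0.89], [0.02, 0.306, 0, 0, 0, -0.278, 0.89]]}}

```text
time: 28.22
ee_pos: [0.4613, 0.0111, 0.1139]
orientation: [1.0, -0.014, 0.002, 0.0]
ft_force: [1.1, 1.1, 1.1]
finger_gap: 0.01
finger_force: 0.9
```

Call:
{"op": "drive_tool", "data": {"steps": [[-0.007, 0.061, 0, 0, 0, -0.055, 0.89], [-0.008, 0.123, 0, 0, 0, -0.111, 0.89], [-0.006, 0.16, 0, 0, 0, -0.144, 0.89]]}}

```text
time: 28.6
ee_pos: [0.459, -0.0211, 0.1138]
orientation: [0.995, 0.099, 0.001, 0.0]
ft_force: [-0.5, 0.3, -0.5]
finger_gap: 0.01
finger_force: 0.0
```

Call:
{"op": "drive_tool", "data": {"steps": [[0, -0.027, 0, 0, 0, 0, 0.89], [0, -0.027, -0.22, 0, 0, 0, 0.89], [0, -0.027, -0.44, 0, 0, 0, 0.89]]}}

```text
time: 28.98
ee_pos: [0.457, -0.0142, 0.2018]
orientation: [0.995, 0.097, 0.0, 0.0]
ft_force: [0.0, -0.1, 0.8]
finger_gap: 0.0098
finger_force: 0.0
```

Call:
{"op": "drive_tool", "data": {"steps": [[-0.147, 0.196, -0.067, 0, 0, 0.058, 0.28], [-0.295, 0.393, -0.133, 0, 0, 0.116, 0.28], [-0.442, 0.589, -0.2, 0, 0, 0.173, 0.28], [-0.59, 0.785, -0.267, 0, 0, 0.231, 0.28], [-0.737, 0.982, -0.333, 0, 0, 0.289, 0.28]]}}

```text
time: 29.6
ee_pos: [0.35, -0.2367, 0.268]
orientation: [0.991, -0.131, 0.001, 0.0]
ft_force: [0.4, -0.1, 0.6]
finger_gap: 0.0571
finger_force: 0.0
```

Call:
{"op": "drive_tool", "data": {"steps": [[0.3, 0.241, -0.067, 0, 0, 0.058, 0.28], [0.3, 0.241, -0.067, 0, 0, 0.058, 0.28], [0.3, 0.241, -0.067, 0, 0, 0.058, 0.28], [0.3, 0.241, -0.067, 0, 0, 0.058, 0.28], [0.3, 0.241, -0.067, 0, 0, 0.058, 0.28]]}}

```text
time: 30.22
ee_pos: [0.3962, -0.2966, 0.28]
orientation: [0.985, -0.174, -0.0, -0.0]
ft_force: [-0.6, -0.0, -0.4]
finger_gap: 0.0654
finger_force: 0.0
```

```bash
python3 snap.py n2 .513,-.236 .512,-.36
```

```text
[ 0.39641733 -0.29700653  0.2800011 ]
(0.513, -0.236) [ 0.5131 -0.2365] 31.9 0.179
(0.513, -0.236) [ 0.5124 -0.2362] 27.5 0.061
(0.512, -0.36) [ 0.5123 -0.3607] 325.7 0.17
(0.512, -0.36) [ 0.5115 -0.361 ] 329.1 0.027
```

View pics/n2.png

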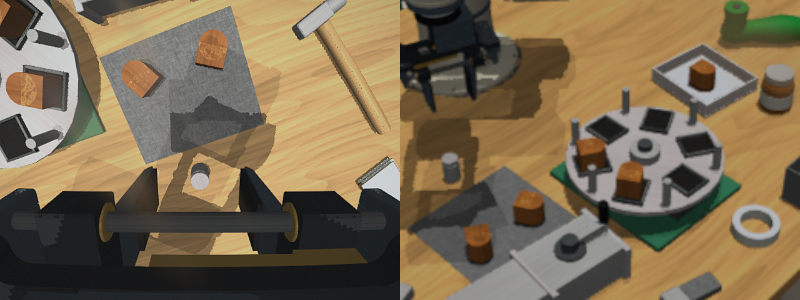

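Table is at click two with both heels in place. Next is heel D.

```bash
echo '[0.3968,-0.2977,0.28,-20.04]' > cmd.json; python3 -c "
from go import *
pick(.5126,-.2362,28); carry()"
```

```text
[[0.082,-0.091,0.09,0,0,-0.107,0.28],[0.163,-0.182,0.18,0,0,-0.214,0.28],[0.245,-0.272,0.27,0,0,-0.32,0.28],[0.327,-0.363,0.36,0,0,-0.427,0.28],[0.408,-0.454,0.45,0,0,-0.534,0.28]]
[[0,0,0.217,0,0,0,0.28],[0,0,0.433,0,0,0,0.28],[0,0,0.65,0,0,0,0.28],[0,0,0.65,0,0,0,0.28],[0,0,0.78,0,0,0,0.28]]
[[0,0,-0,0,0,0,0.28],[0,0,-0,0,0,0,0.28],[0,0,-0,0,0,0,0.67],[0,0,-0,0,0,0,0.67],[0,0,-0,0,0,0,0.67]]
[[0,0,-0,0,0,0,0.67]]
end [ 0.5046 -0.2404  0.034  28.02  ]
carry
[[0,0,-0.277,0,0,-0,0.67],[0,0,-0.553,0,0,-0,0.67],[0,0,-0.83,0,0,-0,0.67],[0.115,-0.264,-0.849,0,0,0.083,0.67],[0.23,-0.529,-0.868,0,0,0.166,0.67]]
[[0.043,-0.285,-0.018,0,0,0.082,0.67],[0.086,-0.57,-0.037,0,0,0.165,0.67],[0.086,-0.57,0.175,0,0,0.165,0.67],[0.086,-0.57,0.388,0,0,0.165,0.67],[0.086,-0.57,0.388,0,0,0.165,0.67]]
[[-0,0.001,-0,0,0,0,0.67],[-0,0.001,-0,0,0,0,0.67],[-0,0.001,0.127,0,0,0,0.67],[-0,0.001,0.127,0,0,0,0.67],[-0,0.001,0.127,0,0,0,0.67]]
[[-0,-0,-0,0,0,0,0.67]]
end [ 0.4864 -0.0106  0.1046 -1.77  ]
```

Call:
{"op": "drive_tool", "data": {"steps": [[0.082, -0.091, 0.09, 0, 0, -0.107, 0.28], [0.163, -0.182, 0.18, 0, 0, -0.214, 0.28], [0.245, -0.272, 0.27, 0, 0, -0.32, 0.28], [0.327, -0.363, 0.36, 0, 0, -0.427, 0.28], [0.408, -0.454, 0.45, 0, 0, -0.534, 0.28]]}}

```text
time: 30.95
ee_pos: [0.505, -0.2396, 0.1894]
orientation: [0.97, 0.245, -0.0, -0.0]
ft_force: [0.2, 0.3, -0.4]
finger_gap: 0.066
finger_force: 0.0
```

Call:
{"op": "drive_tool", "data": {"steps": [[0, 0, 0.217, 0, 0, 0, 0.28], [0, 0, 0.433, 0, 0, 0, 0.28], [0, 0, 0.65, 0, 0, 0, 0.28], [0, 0, 0.65, 0, 0, 0, 0.28], [0, 0, 0.78, 0, 0, 0, 0.28]]}}

```text
time: 31.58
ee_pos: [0.506, -0.2412, 0.0362]
orientation: [0.97, 0.242, 0.001, 0.001]
ft_force: [0.6, -0.1, -0.3]
finger_gap: 0.0658
finger_force: 0.0
```

Call:
{"op": "drive_tool", "data": {"steps": [[0, 0, 0, 0, 0, 0, 0.28], [0, 0, 0, 0, 0, 0, 0.67], [0, 0, 0, 0, 0, 0, 0.67], [0, 0, 0, 0, 0, 0, 0.67], [0, 0, 0, 0, 0, 0, 0.67]]}}

```text
time: 32.2
ee_pos: [0.5049, -0.2407, 0.035]
orientation: [0.97, 0.242, 0.001, 0.001]
ft_force: [-0.1, 0.8, 11.7]
finger_gap: 0.0437
finger_force: 25.0
```

Call:
{"op": "drive_tool", "data": {"steps": [[0, 0, -0.277, 0, 0, 0, 0.67], [0, 0, -0.553, 0, 0, 0, 0.67], [0, 0, -0.83, 0, 0, 0, 0.67], [0.115, -0.264, -0.849, 0, 0, 0.083, 0.67], [0.23, -0.529, -0.868, 0, 0, 0.166, 0.67]]}}

```text
time: 32.83
ee_pos: [0.4952, -0.1244, 0.2087]
orientation: [0.994, 0.111, 0.001, 0.0]
ft_force: [0.9, 0.9, -1.7]
finger_gap: 0.044
finger_force: 25.0
```

Call:
{"op": "drive_tool", "data": {"steps": [[0.043, -0.285, -0.018, 0, 0, 0.082, 0.67], [0.086, -0.57, -0.037, 0, 0, 0.165, 0.67], [0.086, -0.57, 0.175, 0, 0, 0.165, 0.67], [0.086, -0.57, 0.388, 0, 0, 0.165, 0.67], [0.086, -0.57, 0.388, 0, 0, 0.165, 0.67]]}}

```text
time: 33.45
ee_pos: [0.4845, -0.0101, 0.1284]
orientation: [1.0, -0.015, -0.002, -0.0]
ft_force: [-0.1, 0.6, -1.4]
finger_gap: 0.044
finger_force: 25.0
```

Call:
{"op": "drive_tool", "data": {"steps": [[0, 0, 0, 0, 0, 0, 0.67], [0, 0, 0, 0, 0, 0, 0.67], [0, 0, 0.065, 0, 0, 0, 0.67], [0, 0, 0.127, 0, 0, 0, 0.67], [0, 0, 0.127, 0, 0, 0, 0.67]]}}

```text
time: 34.08
ee_pos: [0.4861, -0.0104, 0.1035]
orientation: [1.0, -0.016, -0.0, -0.0]
ft_force: [0.4, 0.4, -2.4]
finger_gap: 0.044
finger_force: 25.0
```

Call:
{"op": "drive_tool", "data": {"steps": [[0, 0, 0, 0, 0, 0, 0.67], [0, 0, 0, 0, 0, 0, 0.67]]}}

```text
time: 34.33
ee_pos: [0.4862, -0.0104, 0.1043]
orientation: [1.0, -0.015, -0.0, -0.0]
ft_force: [-0.3, 0.2, -1.5]
finger_gap: 0.0437
finger_force: 25.0
```

Inserted freely. I'll release, push one click and go back to the view pose.

Call:
{"op": "drive_tool", "data": {"steps": [[0, 0, 0, 0, 0, 0, 0.34], [0, 0, 0, 0, 0, 0, 0.34], [0, 0, 0, 0, 0, 0, 0.34], [0, 0, -0.238, 0, 0, 0, 0.34], [0, 0, -0.477, 0, 0, 0, 0.34]]}}

```text
time: 34.95
ee_pos: [0.4859, -0.0104, 0.2009]
orientation: [1.0, -0.015, -0.001, -0.0]
ft_force: [1.6, -0.5, 1.0]
finger_gap: 0.0603
finger_force: 0.0
```

Call:
{"op": "drive_tool", "data": {"steps": [[0.012, -0.125, 0, 0, 0, 0.083, 0.89], [0.024, -0.249, 0, 0, 0, 0.167, 0.89], [0.036, -0.374, 0, 0, 0, 0.25, 0.89], [0.048, -0.499, 0, 0, 0, 0.334, 0.89], [0.048, -0.499, 0, 0, 0, 0.334, 0.89]]}}

```text
time: 35.58
ee_pos: [0.499, 0.0902, 0.1999]
orientation: [0.962, -0.274, 0.0, -0.0]
ft_force: [0.4, -0.7, -0.0]
finger_gap: 0.0131
finger_force: 0.0
```

Call:
{"op": "drive_tool", "data": {"steps": [[0, 0, 0.22, 0, 0, 0, 0.89], [0, 0, 0.44, 0, 0, 0, 0.89], [0, 0, 0.44, 0, 0, 0, 0.89], [0, 0.063, 0.44, 0, 0, 0, 0.89], [-0.006, 0.124, 0.44, 0, 0, -0.056, 0.89]]}}

```text
time: 36.2
ee_pos: [0.4855, 0.068, 0.1136]
orientation: [0.973, -0.231, 0.001, -0.001]
ft_force: [1.6, 3.8, -3.0]
finger_gap: 0.0097
finger_force: 2.2
```

Call:
{"op": "drive_tool", "data": {"steps": [[-0.007, 0.062, 0, 0, 0, -0.055, 0.89], [-0.008, 0.123, 0, 0, 0, -0.111, 0.89], [-0.004, 0.185, 0, 0, 0, -0.167, 0.89], [0.005, 0.246, 0, 0, 0, -0.222, 0.89], [0.02, 0.306, 0, 0, 0, -0.278, 0.89]]}}

```text
time: 36.83
ee_pos: [0.4614, 0.0111, 0.1139]
orientation: [1.0, -0.014, 0.002, 0.0]
ft_force: [1.2, 2.6, -0.5]
finger_gap: 0.0102
finger_force: 0.9
```

Call:
{"op": "drive_tool", "data": {"steps": [[-0.007, 0.061, 0, 0, 0, -0.055, 0.89], [-0.008, 0.123, 0, 0, 0, -0.111, 0.89], [-0.006, 0.16, 0, 0, 0, -0.144, 0.89]]}}

```text
time: 37.2
ee_pos: [0.4591, -0.0211, 0.1139]
orientation: [0.995, 0.099, 0.001, 0.0]
ft_force: [-0.7, 0.7, 0.5]
finger_gap: 0.0104
finger_force: 0.0
```

Call:
{"op": "drive_tool", "data": {"steps": [[0, -0.027, 0, 0, 0, 0, 0.89], [0, -0.027, -0.22, 0, 0, 0, 0.89], [0, -0.027, -0.44, 0, 0, 0, 0.89]]}}

```text
time: 37.58
ee_pos: [0.4571, -0.0142, 0.2019]
orientation: [0.995, 0.097, 0.0, -0.0]
ft_force: [1.7, -0.3, 0.4]
finger_gap: 0.0102
finger_force: 0.0
```

Call:
{"op": "drive_tool", "data": {"steps": [[-0.147, 0.196, -0.067, 0, 0, 0.058, 0.28], [-0.295, 0.393, -0.133, 0, 0, 0.116, 0.28], [-0.442, 0.589, -0.2, 0, 0, 0.173, 0.28], [-0.59, 0.785, -0.267, 0, 0, 0.231, 0.28], [-0.737, 0.982, -0.333, 0, 0, 0.289, 0.28]]}}

```text
time: 38.2
ee_pos: [0.3502, -0.2366, 0.268]
orientation: [0.991, -0.131, 0.001, 0.0]
ft_force: [0.7, -0.2, 0.0]
finger_gap: 0.0574
finger_force: 0.0
```

Call:
{"op": "drive_tool", "data": {"steps": [[0.3, 0.241, -0.067, 0, 0, 0.058, 0.28], [0.3, 0.241, -0.067, 0, 0, 0.058, 0.28], [0.3, 0.241, -0.067, 0, 0, 0.058, 0.28], [0.3, 0.241, -0.067, 0, 0, 0.058, 0.28], [0.3, 0.241, -0.067, 0, 0, 0.058, 0.28]]}}

```text
time: 38.83
ee_pos: [0.3963, -0.2966, 0.28]
orientation: [0.985, -0.174, -0.0, -0.0]
ft_force: [0.2, -0.2, 0.3]
finger_gap: 0.0652
finger_force: 0.0
```

```bash
python3 snap.py n3 .512,-.36; echo '[0.3968,-0.2977,0.28,-20.04]' > cmd.json; python3 -c "
from go import *
pick(.5116,-.3609,-31); carry()"
```

```text
[ 0.39656457 -0.29699883  0.27999882]
(0.512, -0.36) [ 0.5118 -0.3608] 326.4 0.174
(0.512, -0.36) [ 0.5115 -0.361 ] 329.0 0.021
[[0.201,0.031,0.15,0,0,0.041,0.28],[0.402,0.061,0.3,0,0,0.081,0.28],[0.603,0.092,0.45,0,0,0.122,0.28],[0.603,0.092,0.667,0,0,0.122,0.28],[0.603,0.092,0.883,0,0,0.122,0.28]]
[[0,-0,0.217,0,0,-0,0.28],[0,-0,0.217,0,0,-0,0.28],[0,-0,0.347,0,0,-0,0.28],[0,-0,0.347,0,0,-0,0.28],[0,-0,0.347,0,0,-0,0.28]]
[[0,-0,0,0,0,-0,0.67],[0,-0,0,0,0,-0,0.67],[0,-0,0,0,0,-0,0.67],[0,-0,0,0,0,-0,0.67]]
end [  0.5038  -0.3563   0.034  -31.02  ]
carry
[[0,0,-0.277,0,0,-0,0.67],[0,0,-0.553,0,0,-0,0.67],[0,0,-0.83,0,0,-0,0.67],[-0.161,-0.239,-0.842,0,0,-0.054,0.67],[-0.322,-0.479,-0.855,0,0,-0.108,0.67]]
[[-0.118,-0.263,-0.013,0,0,-0.054,0.67],[-0.236,-0.526,-0.025,0,0,-0.108,0.67],[-0.354,-0.79,-0.037,0,0,-0.163,0.67]]
[[-0.048,-0.284,-0.013,0,0,-0.054,0.67],[-0.048,-0.284,0.2,0,0,-0.054,0.67],[-0.048,-0.284,0.412,0,0,-0.054,0.67],[-0.048,-0.284,0.412,0,0,-0.054,0.67],[-0.048,-0.284,0.412,0,0,-0.054,0.67]]
[[-0,-0,-0,0,0,0,0.67],[-0,-0,0.127,0,0,0,0.67],[-0,-0,0.127,0,0,0,0.67],[-0,-0,0.127,0,0,0,0.67],[-0,-0,0.127,0,0,0,0.67]]
end [ 0.4864 -0.0106  0.1046 -1.77  ]
```

View pics/n3.png

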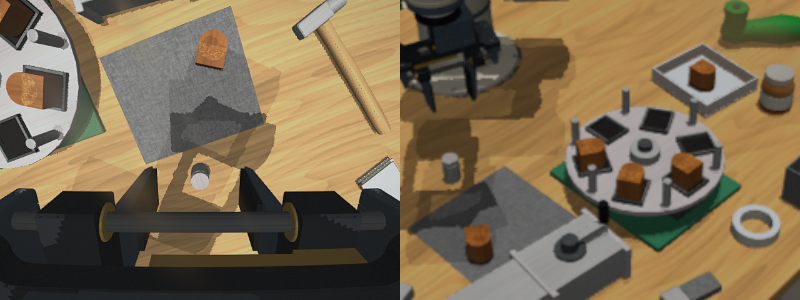

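Table is at click three with three heels in consecutive nests. The last heel is at (.5116,-.361).

Call:
{"op": "drive_tool", "data": {"steps": [[0.201, 0.031, 0.15, 0, 0, 0.041, 0.28], [0.402, 0.061, 0.3, 0, 0, 0.081, 0.28], [0.603, 0.092, 0.45, 0, 0, 0.122, 0.28], [0.603, 0.092, 0.667, 0, 0, 0.122, 0.28], [0.603, 0.092, 0.883, 0, 0, 0.122, 0.28]]}}

```text
time: 39.55
ee_pos: [0.504, -0.3561, 0.1019]
orientation: [0.964, -0.267, 0.0, 0.0]
ft_force: [-0.8, 0.0, -0.2]
finger_gap: 0.0658
finger_force: 0.0
```

Call:
{"op": "drive_tool", "data": {"steps": [[0, 0, 0.217, 0, 0, 0, 0.28], [0, 0, 0.217, 0, 0, 0, 0.28], [0, 0, 0.347, 0, 0, 0, 0.28], [0, 0, 0.347, 0, 0, 0, 0.28], [0, 0, 0.347, 0, 0, 0, 0.28]]}}

```text
time: 40.17
ee_pos: [0.5045, -0.3568, 0.0358]
orientation: [0.964, -0.267, 0.001, 0.0]
ft_force: [0.5, -0.5, 0.4]
finger_gap: 0.0657
finger_force: 0.0
```

Call:
{"op": "drive_tool", "data": {"steps": [[0, 0, 0, 0, 0, 0, 0.67], [0, 0, 0, 0, 0, 0, 0.67], [0, 0, 0, 0, 0, 0, 0.67], [0, 0, 0, 0, 0, 0, 0.67]]}}

```text
time: 40.67
ee_pos: [0.504, -0.3565, 0.0345]
orientation: [0.964, -0.267, 0.0, 0.0]
ft_force: [-1.2, 0.5, 7.7]
finger_gap: 0.044
finger_force: 25.0
```

Call:
{"op": "drive_tool", "data": {"steps": [[0, 0, -0.277, 0, 0, 0, 0.67], [0, 0, -0.553, 0, 0, 0, 0.67], [0, 0, -0.83, 0, 0, 0, 0.67], [-0.161, -0.239, -0.842, 0, 0, -0.054, 0.67], [-0.322, -0.479, -0.855, 0, 0, -0.108, 0.67]]}}

```text
time: 41.3
ee_pos: [0.4977, -0.24, 0.2056]
orientation: [0.983, -0.184, 0.001, 0.0]
ft_force: [0.7, 1.0, -1.7]
finger_gap: 0.0437
finger_force: 25.0
```

Call:
{"op": "drive_tool", "data": {"steps": [[-0.118, -0.263, -0.013, 0, 0, -0.054, 0.67], [-0.236, -0.526, -0.025, 0, 0, -0.108, 0.67], [-0.354, -0.79, -0.037, 0, 0, -0.163, 0.67]]}}

```text
time: 41.68
ee_pos: [0.489, -0.0664, 0.2125]
orientation: [0.998, -0.057, 0.0, -0.0]
ft_force: [1.1, -0.5, -2.0]
finger_gap: 0.0439
finger_force: 25.0
```

Call:
{"op": "drive_tool", "data": {"steps": [[-0.048, -0.284, -0.013, 0, 0, -0.054, 0.67], [-0.048, -0.284, 0.2, 0, 0, -0.054, 0.67], [-0.048, -0.284, 0.412, 0, 0, -0.054, 0.67], [-0.048, -0.284, 0.412, 0, 0, -0.054, 0.67], [-0.048, -0.284, 0.412, 0, 0, -0.054, 0.67]]}}

```text
time: 42.3
ee_pos: [0.487, -0.0108, 0.1311]
orientation: [1.0, -0.016, 0.0, 0.0]
ft_force: [-0.5, -0.4, -0.4]
finger_gap: 0.0437
finger_force: 25.0
```

Call:
{"op": "drive_tool", "data": {"steps": [[0, 0, 0, 0, 0, 0, 0.67], [0, 0, 0.065, 0, 0, 0, 0.67], [0, 0, 0.127, 0, 0, 0, 0.67], [0, 0, 0.127, 0, 0, 0, 0.67], [0, 0, 0.127, 0, 0, 0, 0.67]]}}

```text
time: 42.92
ee_pos: [0.4862, -0.0106, 0.104]
orientation: [1.0, -0.015, -0.0, -0.0]
ft_force: [-0.8, -0.4, -1.9]
finger_gap: 0.0436
finger_force: 25.0
```

Call:
{"op": "drive_tool", "data": {"steps": [[0, 0, 0, 0, 0, 0, 0.34], [0, 0, 0, 0, 0, 0, 0.34], [0, 0, 0, 0, 0, 0, 0.34], [0, 0, -0.238, 0, 0, 0, 0.34], [0, 0, -0.477, 0, 0, 0, 0.34]]}}

```text
time: 43.55
ee_pos: [0.4861, -0.0106, 0.201]
orientation: [1.0, -0.015, -0.001, -0.0]
ft_force: [0.8, -0.8, -0.2]
finger_gap: 0.0602
finger_force: 0.0
```

Call:
{"op": "drive_tool", "data": {"steps": [[0.012, -0.125, 0, 0, 0, 0.083, 0.89], [0.024, -0.249, 0, 0, 0, 0.167, 0.89], [0.036, -0.374, 0, 0, 0, 0.25, 0.89], [0.048, -0.499, 0, 0, 0, 0.334, 0.89], [0.048, -0.499, 0, 0, 0, 0.334, 0.89]]}}

```text
time: 44.18
ee_pos: [0.4992, 0.09, 0.1999]
orientation: [0.962, -0.274, 0.0, -0.0]
ft_force: [-0.1, 1.2, -0.3]
finger_gap: 0.0133
finger_force: 0.0
```

Call:
{"op": "drive_tool", "data": {"steps": [[0, 0, 0.22, 0, 0, 0, 0.89], [0, 0, 0.44, 0, 0, 0, 0.89], [0, 0, 0.44, 0, 0, 0, 0.89], [0, 0.063, 0.44, 0, 0, 0, 0.89], [-0.006, 0.124, 0.44, 0, 0, -0.056, 0.89]]}}

```text
time: 44.8
ee_pos: [0.4857, 0.0678, 0.1137]
orientation: [0.973, -0.231, 0.001, -0.001]
ft_force: [2.5, 3.4, -1.7]
finger_gap: 0.0099
finger_force: 2.2
```

Call:
{"op": "drive_tool", "data": {"steps": [[-0.007, 0.062, 0, 0, 0, -0.055, 0.89], [-0.008, 0.123, 0, 0, 0, -0.111, 0.89], [-0.004, 0.185, 0, 0, 0, -0.167, 0.89], [0.005, 0.246, 0, 0, 0, -0.222, 0.89], [0.02, 0.306, 0, 0, 0, -0.278, 0.89]]}}

```text
time: 45.42
ee_pos: [0.4616, 0.011, 0.1139]
orientation: [1.0, -0.014, 0.002, 0.0]
ft_force: [1.5, 2.3, -0.2]
finger_gap: 0.0098
finger_force: 0.9
```

Call:
{"op": "drive_tool", "data": {"steps": [[-0.007, 0.061, 0, 0, 0, -0.055, 0.89], [-0.008, 0.123, 0, 0, 0, -0.111, 0.89], [-0.006, 0.16, 0, 0, 0, -0.144, 0.89]]}}

```text
time: 45.8
ee_pos: [0.4593, -0.0213, 0.1138]
orientation: [0.995, 0.099, 0.001, 0.0]
ft_force: [0.1, -0.2, -0.3]
finger_gap: 0.0101
finger_force: 0.0
```

Call:
{"op": "drive_tool", "data": {"steps": [[0, -0.027, 0, 0, 0, 0, 0.89], [0, -0.027, -0.22, 0, 0, 0, 0.89], [0, -0.027, -0.44, 0, 0, 0, 0.89]]}}

```text
time: 46.18
ee_pos: [0.4573, -0.0143, 0.2019]
orientation: [0.995, 0.097, 0.0, 0.0]
ft_force: [1.2, 0.2, 0.4]
finger_gap: 0.0104
finger_force: 0.0
```

Call:
{"op": "drive_tool", "data": {"steps": [[-0.147, 0.196, -0.067, 0, 0, 0.058, 0.28], [-0.295, 0.393, -0.133, 0, 0, 0.116, 0.28], [-0.442, 0.589, -0.2, 0, 0, 0.173, 0.28], [-0.59, 0.785, -0.267, 0, 0, 0.231, 0.28], [-0.737, 0.982, -0.333, 0, 0, 0.289, 0.28]]}}

```text
time: 46.8
ee_pos: [0.3503, -0.2368, 0.268]
orientation: [0.991, -0.131, 0.001, 0.0]
ft_force: [1.1, -0.5, -0.1]
finger_gap: 0.0575
finger_force: 0.0
```

Call:
{"op": "drive_tool", "data": {"steps": [[0.3, 0.241, -0.067, 0, 0, 0.058, 0.28], [0.3, 0.241, -0.067, 0, 0, 0.058, 0.28], [0.3, 0.241, -0.067, 0, 0, 0.058, 0.28], [0.3, 0.241, -0.067, 0, 0, 0.058, 0.28], [0.3, 0.241, -0.067, 0, 0, 0.058, 0.28]]}}

```text
time: 47.42
ee_pos: [0.3965, -0.2968, 0.28]
orientation: [0.985, -0.174, -0.0, -0.0]
ft_force: [0.3, -0.3, -0.2]
finger_gap: 0.0659
finger_force: 0.0
```

Call:
{"op": "drive_tool", "data": {"steps": [[0, 0, 0, 0, 0, 0, 0.28], [0, 0, 0, 0, 0, 0, 0.28], [0, 0, 0, 0, 0, 0, 0.28], [0, 0, 0, 0, 0, 0, 0.28], [0, 0, 0, 0, 0, 0, 0.28]]}}

```text
time: 48.05
ee_pos: [0.397, -0.2979, 0.2799]
orientation: [0.985, -0.174, -0.0, -0.0]
ft_force: [0.3, -0.4, 0.0]
finger_gap: 0.066
finger_force: 0.0
```

```bash
python3 snap.py n4
```

```text
[ 0.39698341 -0.29789043  0.27992684]
```

View pics/n4.png

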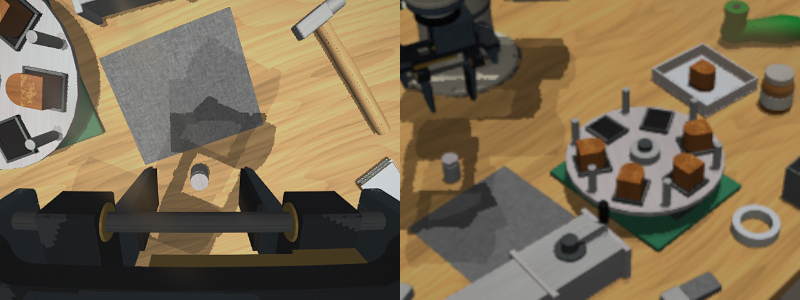

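The mat is empty and all four heels stand in consecutive nests. The loading nest is empty, the handle is open, and the finished heel is in the tray. I'm handing the job in.

```bash
python3 -c "
from bench import robot
print(robot.close_job())"
```

```text
the job is handed in; nothing more can be done
None
```

The job is handed in and no verdict came back; the last pictures show the damper open, the finished heel upright in the tray, all four mat heels in consecutive nests with the table at the fourth click, and the loading nest empty (about 48 s used).

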